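Load a drilling slide with a stack of blanks and crank it to the red index

ROBOT

A 6-joint arm with a two-finger parallel gripper is mounted at the origin on a cart in front of the work surface, level with it; the furniture and walls round the work are solid. World frame = base frame: x ahead of the robot, y to its left, z up, the work surface at z = 0. Lengths are in mm, angles in rad, forces in N, time in s.
With the tool pointing down it reaches from about 275 to 750 mm from the base axis. Payload 10.2 kg.
Tool frame: the origin (TCP) lies midway between the tips of the shut fingers; the grasp point (between the pads) lies 19 mm behind it; x points along the fingers, y is the direction in which the jaws open and shut, and the axes are right-handed (so a half turn about x gives the same grasp; the last joint's range is limited). The gripper opens to 85 mm and grips with 20 to 120 N. Pads are 22 mm wide; open, the fingers measure 114 mm over their backs; the gripper's body (76 mm by 85 mm) begins 54 mm behind the grasp point. The pads swing forward as they close: fully open they stand 13 mm farther back than shut.
Start: joints at [1.006, 0.313, 1.498, -0, 1.331, -0.223], TCP at [175.984, 494.632, 231.294] pointing down, gripper open.
Joint ranges: [-2.94, 2.94], [-0.97, 2.17], [0.19, 2.56], [-1.23, 4.37], [0.02, 3.11], [-2.88, 2.88]. Speed limits (rad/s): [2.39, 2.39, 3.01, 3.14, 3.14, 3.14].

INTERFACE

Orientations are given as a unit quaternion [w, x, y, z].
In Python, from rig import sense, capture, get_calibration, finish_job gives the robot as it stands.
- The arm moves only by the tool jog_arm, never from a script. Its argument "increments" is a list of rows, each an object of numbers: "rx", "ry", "rz": the turn, a rotation vector about the tool's x, y, z in rad; "x", "y", "z": the shift along the tool's x, y, z in mm; "hand": the finger opening in mm, from 0 to 85.4. A call has 1 to 5 rows; each row shifts and turns the commanded pose from where the row before left it, along the tool's axes as they then stand; what a row does not reach is not made up. A row lasts 1/8 s, in which the tool goes at most 62.5 mm and 10.7 degrees, less where a joint would pass 70% of its speed; a pose out of reach is approached as far as the arm can. A call with a gripper value outside its range is refused whole. The fingers move at their own pace and stop on an object; "force" is the grip in N (left out, the last holds). Time passes only in rows, so rows that do not move let the fingers close. It gives the time, the measured TCP pose, the force and the opening at its end, in the units of the state.
- sense(): the state, without advancing time (a new reading comes with each control period).
- capture(name): name is "side" or "top" or "wrist"; returns the picture (480x640x3 uint8, red, green, blue); there is no depth.
- get_calibration(name): a dict with "camera_matrix" (3x3 intrinsics, pixels), "D" ([k1, k2, p1, p2, k3] as OpenCV has them; the pictures are not rectified), "R" (3x3) and "t" (3): a world point X has camera coordinates R X + t; the wrist camera has in their place "T_tool_cam" (4x4, takes a point from camera to tool coordinates, whose origin is the TCP and whose axes are the tool frame's). Camera axes: x right, y down, z forward; pixel columns grow to the right and rows downward; lengths in mm; the calibration is good to about 2 mm. A picture is of the moment at which its call begins: read the wrist's pose just before it. get_calibration takes no time and is no camera call.
- finish_job(): hands the job in, once; it reports no verdict.
The state is a dict: "time_s": time; "joints": joint angles; "dq": joint speeds; "tau": joint torques, N m; "eef_pos": TCP position; "ee_rot": TCP orientation; "force": force on the tool from outside, world axes, zero at the start; "wrist_torque": the same for the moment, N m; "grip_width": opening from 0.0 (shut) to 1.0 (fully open).
Only numpy, scipy, OpenCV 4.12 (cv2) and the standard library are available. Lean on these libraries where they do the work, as an engineer would, in place of code of your own. Each camera call takes 0.05 s, during which the arm holds its last target.

TASK

Crank the handwheel until the carriage's yellow pointer stands at the green load line, then lower every aluminium blank over the carriage's two brass locating pins and finally the blue jig plate on top, all lying flush. Then crank the loaded carriage under the drill until its pointer stands exactly at the red index (within 3 mm), and leave it there with the whole stack in place.

Things in the scene. Friction and masses are not known exactly. Their poses are not given: they have to be found in the camera images.
- handwheel (a joint): angle of the handwheel (rad), growing counter-clockwise seen from above; it turns from -0.56 to 5.68 and stays where it is left (friction 0.15 N m). It drives the carriage by a belt: 25 mm of carriage travel per rad; 0 puts the carriage pointer at the green load line, greater angles carry the carriage away from the wheel, towards the drill
- hub (a point): centre of the grey handwheel, 95 mm above the bench, on its vertical axis. Rim 169 mm outside, 13 mm thick, free inside to 71 mm radius; hub 34 mm diameter; three straight spokes 120 degrees apart at this height, 12 mm wide, 16 mm high. x axis along spoke 1 (yellow dot), z up. 35 mm free under the spokes (28 mm over a 42 mm collar)
- spoke_1 (a point): point half-way along spoke 1, 40 mm from the wheel's axis, mid-height of the bar; turns with the wheel
- spoke_2 (a point): the same point of spoke 2, 120 degrees counter-clockwise of spoke 1
- spoke_3 (a point): the same point of spoke 3, 240 degrees counter-clockwise of spoke 1
- pad (a point): centre of the top face of the carriage's raised pad, 50 mm above the bench; 36 mm (x) by 116 mm (y), 14 mm above the wider saddle. Two upright brass pins stand on it at y = +45 and -45 mm: diameter 10 mm, 52 mm high, the last 8 mm a tapered nose. The carriage travels along y: -y is away from the handwheel (its axis is 165 mm in +y of the load line)
- pointer (a point): the carriage's yellow pointer, on its side that is turned to the robot, projected on the scale; y axis along the travel, +y towards the handwheel. It moves with the carriage
- load_line (a point): the green load line across the scale on the slide's base, fixed; same axes as the pointer. The drill hangs 150 mm farther in -y over the carriage's path: bit tip 119 mm, green head (42 mm diameter) 165 to 265 mm above the bench, carried by an arm from a column on the side away from the robot: pass in front of it or above 265 mm
- red_index (a point): the small red index clamped on the scale, fixed, 95 to 125 mm from the load line in -y; same axes as the pointer, which stands at it when their y agree
- blank_1_mid (a point): centre of an aluminium blank, 120 x 50 x 12 mm (x, y, z of this point), 0.19 kg, lying flat on the bench at the start: grasp it over the 50 mm width. Two through holes of 12 mm diameter at x = +45 and -45 mm; either way round fits the pins. One to three blanks are present
- blank_2_mid (a point): as blank 1 (absent in some starts)
- blank_3_mid (a point): as blank 1 (absent in some starts)
- jig_plate_mid (a point): centre of the blue jig plate with three small brass bushes on its upper face: 120 x 50 x 14 mm, 0.3 kg, the same two 12 mm holes at x = +45 and -45 mm; lies flat on the bench at the start

How it is judged:
By the outcome, as a careful person would: the job done as asked, in the order asked, and still so for the second after the job is handed in, with the robot touching nothing.
Of blank_1, blank_2, blank_3 only 1 to 3 are there at a start; the rules pass over those that are not, and their reading is None.
At some moment in a run one of blank_1, blank_2, blank_3, jig_plate may be knocked a few centimetres aside while the robot is not near it.
Once in a run the grip may slacken for a moment while it holds something.
It also fails if it takes over 210 s, if anything falls off the work surface, if the arm or the gripper's body presses on something with over 40 N, if the wrist force passes 120 N, or if a joint passes its speed limit or range.

## Working session

There is one attempt and no reset: what is moved stays moved. The work goes in short steps, Python scripts to look and compute and a tool call to move; the robot and the scene stay as the last step left them, time stands still between calls to the robot, and variables do not carry over. Pictures are saved under pics/ and viewed, and the job is handed in when it is done.

Besides the shell and the picture viewer there is one more tool, called after "Request:" as name(argument=value, ...) on one line, values as JSON. jog_arm: Moves the arm, as the interface text tells. Its arguments: {"type":"object","properties":{"increments":{"type":"array","items":{"type":"object","properties":{"rx":{"type":"number"},"ry":{"type":"number"},"rz":{"type":"number"},"x":{"type":"number"},"y":{"type":"number"},"z":{"type":"number"},"hand":{"type":"number"}}}},"force":{"type":"number"}},"required":["increments"]}

```bash
mkdir -p pics; ls
python3 - <<'E'
from rig import *
import cv2,json
print(sense())
for n in ["side","top","wrist"]:
    c=get_calibration(n); print(n,c)
    im=capture(n); cv2.imwrite(f"pics/{n}0.png",im[:,:,::-1])
E
```

```text
pics
{'time_s': 0.0, 'joints': array([ 1.00560404e+00,  3.13455838e-01,  1.49841898e+00, -2.74748418e-06,
        1.33100844e+00, -2.23392751e-01]), 'dq': array([-0.00032803, -0.00143481,  0.00202487, -0.00119065,  0.00069263,
        0.00032339]), 'tau': array([ 5.19761215e-04, -4.12272584e+01, -2.59742635e+01, -2.00844247e-04,
        4.17146759e-03, -1.29370724e-05]), 'eef_pos': array([175.84112946, 494.4088862 , 230.73890692]), 'ee_rot': array([ 0.69663123,  0.1198351 ,  0.69698006, -0.12067839]), 'force': array([-0.70194945,  0.46393426, -0.64103691]), 'wrist_torque': array([-0.00333079,  0.00257075, -0.0289755 ]), 'grip_width': 1.0020219831194692}
side {'camera_matrix': array([[565.0957579 ,   0.        , 323.58761318],
       [  0.        , 565.0957579 , 232.5703351 ],
       [  0.        ,   0.        ,   1.        ]]), 'D': array([-0.17826126,  0.        ,  0.        ,  0.        ,  0.        ]), 'R': array([[ 9.80793775e-01, -1.95047562e-01, -1.36505727e-04],
       [-9.87555054e-02, -4.95986831e-01, -8.62696014e-01],
       [ 1.68199049e-01,  8.46140362e-01, -5.05722817e-0
[... 441 characters left out ...]
,  0.01491195, -0.98870432]]), 't': array([-20.68907837, 534.79510576, 970.90080649])}
wrist {'camera_matrix': array([[343.44087063,   0.        , 322.79690844],
       [  0.        , 343.44087063, 235.35551655],
       [  0.        ,   0.        ,   1.        ]]), 'D': array([-0.01890748,  0.        ,  0.        ,  0.        ,  0.        ]), 'T_tool_cam': array([[ 1.06482702e-04, -3.01682861e-01,  9.53408328e-01,
        -1.43060498e+02],
       [ 9.99999976e-01,  2.13816378e-04, -4.40293646e-05,
        -5.14680094e-01],
       [-1.90571411e-04,  9.53408310e-01,  3.01682876e-01,
        -7.63295983e+01],
       [ 0.00000000e+00,  0.00000000e+00,  0.00000000e+00,
         1.00000000e+00]])}
```

View pics/top0.png

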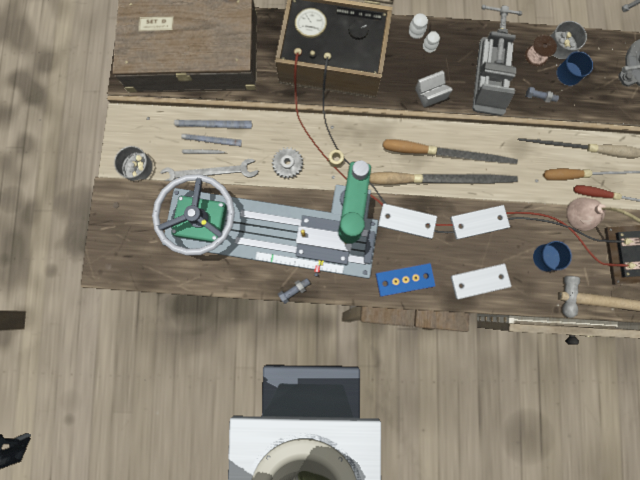

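View pics/side0.png

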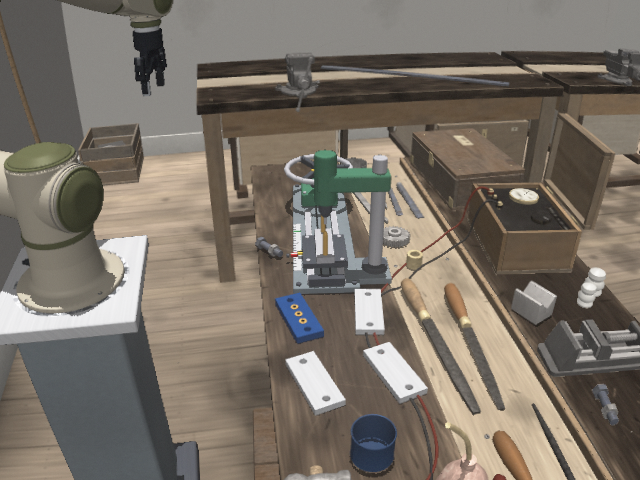

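View pics/wrist0.png

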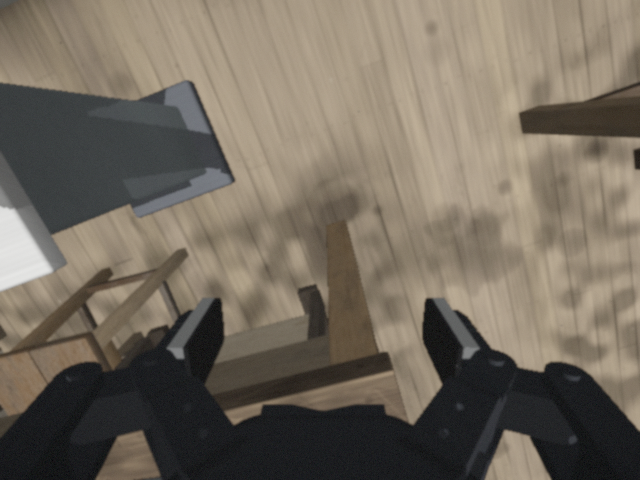

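```bash
cat > h.py <<'E'
import numpy as np,cv2
from rig import *
from scipy.spatial.transform import Rotation as Ro
def toolT(s=None):
    s=s or sense(); w,x,y,z=s['ee_rot']; T=np.eye(4); T[:3,:3]=Ro.from_quat([x,y,z,w]).as_matrix(); T[:3,3]=s['eef_pos']; return T
def cam(n,s=None):
    c=get_calibration(n); K=np.array(c['camera_matrix']);D=np.array(c['D'])
    if n=='wrist':
        T=toolT(s)@np.array(c['T_tool_cam']); return K,D,T[:3,:3],T[:3,3]
    R=np.array(c['R']);t=np.array(c['t']); return K,D,R.T,-R.T@t
def plane(C,uv,z):
    K,D,R,o=C
    p=cv2.undistortPoints(np.array(uv,float).reshape(-1,1,2),K,D).reshape(-1,2)
    d=np.c_[p,np.ones(len(p))]@R.T
    return o+d*((z-o[2])/d[:,2])[:,None]
def proj(C,X):
    K,D,R,o=C
    Rc=R.T; return cv2.projectPoints(np.array(X,float).reshape(-1,1,3),cv2.Rodrigues(Rc)[0],-Rc@o,K,D)[0].reshape(-1,2)
def shot(name,fn,crop=None,k=1):
    s=sense(); C=cam(name,s); im=capture(name)[:,:,::-1].copy()
    cv2.imwrite('pics/'+fn+'_raw.png',im)
    if crop: x0,y0,x1,y1=crop; v=im[y0:y1,x0:x1]
    else: v=im
    if k!=1: v=cv2.resize(v,None,fx=k,fy=k,interpolation=cv2.INTER_CUBIC)
    cv2.imwrite('pics/'+fn+'.png',v); return C,im
def delta(target,yaw=None,s=None):
    """world target xyz of TCP (mm) -> tool shift; yaw = world angle of tool y axis wanted (mod pi)"""
    T=toolT(s); d=T[:3,:3].T@(np.array(target)-T[:3,3])
    ty=T[:3,1]; cur=np.arctan2(ty[1],ty[0]); 
    out=dict(d=d.round(1),cur_yaw=round(cur,4),pos=T[:3,3].round(1),tilt=T[:3,0].round(4))
    if yaw is not None:
        e=(yaw-cur+np.pi/2)%np.pi-np.pi/2; out['rx']=round(-e,4)
    return out
def blobs(im,mask,amin,z,C):
    cs,_=cv2.findContours(mask.astype(np.uint8),cv2.RETR_EXTERNAL,cv2.CHAIN_APPROX_NONE)
    res=[]
    for c in cs:
        if cv2.contourArea(c)<amin: continue
        P=plane(C,c.reshape(-1,2).astype(float),z)[:,:2].astype(np.float32)
        (cx,cy),(w,h),a=cv2.minAreaRect(P)
        if w<h: w,h=h,w; a+=90
        res.append((cx,cy,w,h,a,c.reshape(-1,2).mean(0)))
    return res
E
python3 - <<'E'
from h import *
np.set_printoptions(precision=1,suppress=True)
C=cam('top'); im=cv2.imread('pics/top0.png'); print(C[3])
hsv=cv2.cvtColor(im,cv2.COLOR_BGR2HSV)
w=(hsv[...,2]>195)&(hsv[...,1]<30); w[:,:365]=0;w[:190]=0;w[310:]=0
w=cv2.morphologyEx(w.astype(np.uint8),cv2.MORPH_CLOSE,np.ones((7,7)))
for r in blobs(im,w,300,12,C): print('blank',r)
b=(hsv[...,0]>100)&(hsv[...,0]<125)&(hsv[...,1]>120); 
b=cv2.morphologyEx(b.astype(np.uint8),cv2.MORPH_CLOSE,np.ones((9,9)))
for r in blobs(im,b,300,14,C): print('blue',r)
cv2.imwrite('pics/t1.png',cv2.resize(im[170:285,145:385],None,fx=3.3,fy=3.3,interpolation=cv2.INTER_CUBIC))
im=cv2.imread('pics/side0.png')
cv2.imwrite('pics/s1.png',cv2.resize(im[140:300,250:400],None,fx=3.5,fy=3.5,interpolation=cv2.INTER_CUBIC))
E
```

```text
[ 384.3  -28.  1039.5]
blank (447.0020446777344, -376.7865295410156, 119.38673400878906, 49.701751708984375, 103.47754859924316, array([480.8, 281. ]))
blank (577.62255859375, -379.74810791015625, 119.1314926147461, 49.484798431396484, 103.37090301513672, array([480.3, 221.5]))
blank (577.3638916015625, -218.91976928710938, 119.65055084228516, 49.83829116821289, 77.14865112304688, array([407.3, 220.6]))
blue (448.11224365234375, -211.98780822753906, 120.31461334228516, 49.31135559082031, 101.24660205841064, array([405. , 279.5]))
blue (502.9831237792969, -533.9573974609375, 81.8041000366211, 58.214447021484375, 104.1484727859497, array([551.9, 256.1]))
blue (946.4364013671875, -618.1582641601562, 93.19606018066406, 58.75968933105469, 129.53559112548828, array([574.5,  68.1]))
```

View pics/t1.png

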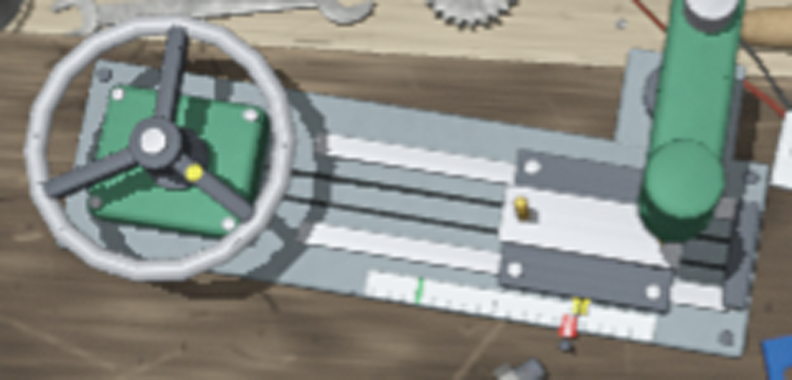

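View pics/s1.png

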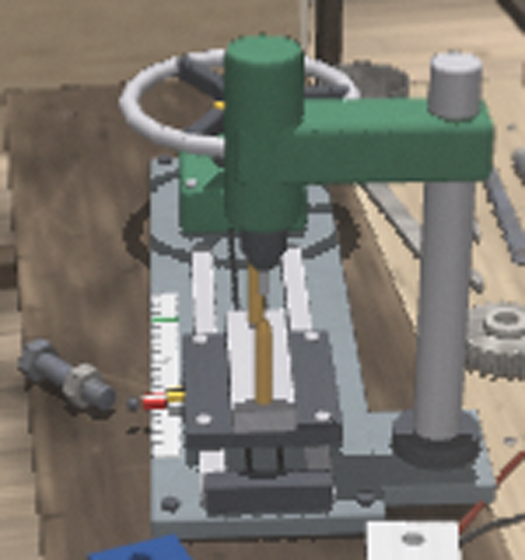

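Run:
```python
from h import *
np.set_printoptions(precision=1,suppress=True)
C=cam('top');S=cam('side')
f=lambda x,y:(x/3.3+145-.35,y/3.3+170-.35)
g=lambda x,y:(x/3.5+250-.35,y/3.5+140-.35)
def tri(a,b):
    r=[]
    for CC,p in((C,a),(S,b)):
        P0=plane(CC,[p],0)[0];d=P0-CC[3];r.append((CC[3],d/np.linalg.norm(d)))
    A=np.c_[r[0][1],-r[1][1]];l=np.linalg.lstsq(A,r[1][0]-r[0][0],rcond=None)[0]
    p=r[0][0]+l[0]*r[0][1];q=r[1][0]+l[1]*r[1][1];return (p+q)/2,np.linalg.norm(p-q)
print('green',tri(f(420,290),g(166,320)))
print('yptr',tri(f(582,307),g(176,397)))
print('red',tri(f(568,327),g(155,403)))
for z in(12,20,30):
  print(z,plane(C,[f(420,290),f(582,307),f(568,327)],z))
print('rim',plane(C,[f(25,150),f(293,150),f(160,15),f(150,280)],100))
print('hub',plane(C,[f(153,140)],110),'dot',plane(C,[f(194,172)],103))
print('spoke ends',plane(C,[f(50,190),f(177,32),f(250,215)],103))
print('scale ends',plane(C,[f(367,284),f(655,326)],12),'base left/right front corners',plane(C,[f(80,248),f(740,355)],12))
print('pin',plane(C,[f(521,206)],102))
```

```text
green (array([491. ,  75.6,  16.4]), np.float64(0.32082462980978566))
yptr (array([480.4, -30.7,  25.8]), np.float64(0.30694860998416973))
red (array([468.5, -21.8,  17.4]), np.float64(0.6841549910146038))
12 [[491.6  76.1  12. ]
 [481.9 -30.7  12. ]
 [468.6 -21.7  12. ]]
20 [[490.7  75.3  20. ]
 [481.1 -30.7  20. ]
 [468.  -21.8  20. ]]
30 [[489.7  74.2  30. ]
 [480.2 -30.7  30. ]
 [467.1 -21.8  30. ]]
rim [[565.3 313.6 100. ]
 [567.2 147.4 100. ]
 [651.7 234.3 100. ]
 [486.  231.3 100. ]]
hub [[570.4 231.4 110. ]] dot [[552.3 207.  103. ]]
spoke ends [[540.  295.3 103. ]
 [640.1 222.2 103. ]
 [526.2 171.4 103. ]]
scale ends [[495.  111.2  12. ]
 [470.1 -78.7  12. ]] base left/right front corners [[ 516.2  303.9   12. ]
 [ 451.9 -134.3   12. ]]
pin [[534.1   7.2 102. ]]
```

Run:
```python
from h import *
T=toolT();print(T.round(3))
a=np.radians(-66);print(delta([569.5+45*np.cos(a),231+45*np.sin(a),200],-0.14))
```

```text
[[-1.00000e-03  3.35000e-01  9.42000e-01  1.75878e+02]
 [-1.00000e-03  9.42000e-01 -3.35000e-01  4.94462e+02]
 [-1.00000e+00 -1.00000e-03 -0.00000e+00  2.30870e+02]
 [ 0.00000e+00  0.00000e+00  0.00000e+00  1.00000e+00]]
{'d': array([  30.9, -148.9,  490.2]), 'cur_yaw': np.float64(1.229), 'pos': array([175.9, 494.5, 230.9]), 'tilt': array([-5.e-04, -9.e-04, -1.e+00]), 'rx': np.float64(1.369)}
```

Request:
jog_arm(increments=[{"z": 49, "y": -15, "x": 3, "hand": 0}, {"z": 49, "y": -15, "x": 3, "hand": 0}, {"z": 49, "y": -15, "x": 3, "hand": 0}, {"z": 49, "y": -15, "x": 3, "hand": 0}, {"z": 49, "y": -15, "x": 3, "hand": 0}], force=60)

```text
schema error: expected keys rx, ry, rz, x, y, z, hand
```

Request:
jog_arm(increments=[{"z": 49, "y": -15, "x": 3, "hand": 0}, {"z": 49, "y": -15, "x": 3, "hand": 0}, {"z": 49, "y": -15, "x": 3, "hand": 0}, {"z": 49, "y": -15, "x": 3, "hand": 0}, {"z": 49, "y": -15, "x": 3, "hand": 0}])

```text
schema error: expected keys rx, ry, rz, x, y, z, hand
```

Request:
jog_arm(increments=[{"rx": 0.171}, {"rx": 0.171}, {"rx": 0.171}, {"rx": 0.171}, {"rx": 0.171}])

```text
schema error: expected keys rx, ry, rz, x, y, z, hand
```

Request:
jog_arm(increments=[{"rx": 0.171}, {"rx": 0.171}, {"rx": 0.171}])

```text
schema error: expected keys rx, ry, rz, x, y, z, hand
```

Run:
```python
from h import *
C,im=shot('wrist','w1')
a=np.radians(-66);print(delta([569.5+45*np.cos(a),231+45*np.sin(a),120],-0.14),sense()['joints'].round(2))
```

```text
{'d': array([ 111. , -148.9,  490.2]), 'cur_yaw': np.float64(1.229), 'pos': array([175.9, 494.5, 231. ]), 'tilt': array([-4.e-04, -6.e-04, -1.e+00]), 'rx': np.float64(1.369)} [ 1.01  0.31  1.5   0.    1.33 -0.22]
```

View pics/w1.png

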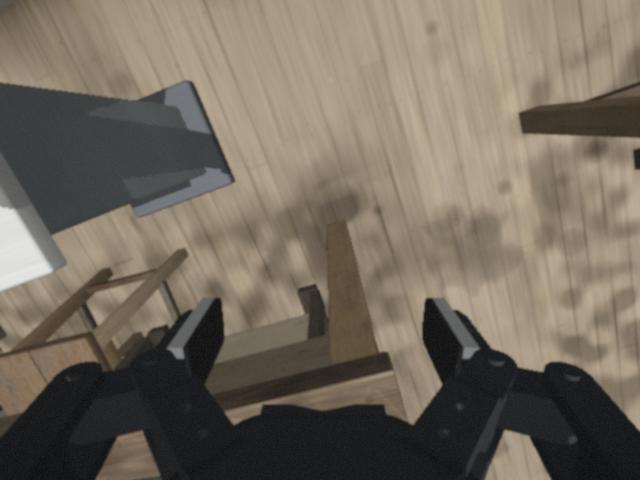

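The picture shows only the floor and the open fingers: the rows were refused because every key has to be present.

Request:
jog_arm(increments=[{"rx": 0, "ry": 0, "rz": 0, "z": 49, "y": -15, "x": 3, "hand": 0}, {"rx": 0, "ry": 0, "rz": 0, "z": 49, "y": -15, "x": 3, "hand": 0}, {"rx": 0, "ry": 0, "rz": 0, "z": 49, "y": -15, "x": 3, "hand": 0}, {"rx": 0, "ry": 0, "rz": 0, "z": 49, "y": -15, "x": 3, "hand": 0}, {"rx": 0, "ry": 0, "rz": 0, "z": 49, "y": -15, "x": 3, "hand": 0}], force=60)

```text
time_s: 0.82
eef_pos: [382.8, 340.7, 216.2]
ee_rot: [0.697, 0.12, 0.697, -0.12]
force: [0.8, -0.2, 0.4]
grip_width: 0.001
```

Request:
jog_arm(increments=[{"rx": 0, "ry": 0, "rz": 0, "z": 49, "y": -15, "x": 3, "hand": 0}, {"rx": 0, "ry": 0, "rz": 0, "z": 49, "y": -15, "x": 3, "hand": 0}, {"rx": 0, "ry": 0, "rz": 0, "z": 49, "y": -15, "x": 3, "hand": 0}, {"rx": 0, "ry": 0, "rz": 0, "z": 49, "y": -15, "x": 3, "hand": 0}, {"rx": 0, "ry": 0, "rz": 0, "z": 49, "y": -15, "x": 3, "hand": 0}])

```text
time_s: 1.45
eef_pos: [588.5, 187.9, 201.0]
ee_rot: [0.697, 0.12, 0.697, -0.12]
force: [0.4, 0.1, 0.2]
grip_width: 0.001
```

Request:
jog_arm(increments=[{"rx": 0.171, "ry": 0, "rz": 0, "z": 0, "y": 0, "x": 0, "hand": 0}, {"rx": 0.171, "ry": 0, "rz": 0, "z": 0, "y": 0, "x": 0, "hand": 0}, {"rx": 0.171, "ry": 0, "rz": 0, "z": 0, "y": 0, "x": 0, "hand": 0}, {"rx": 0.171, "ry": 0, "rz": 0, "z": 0, "y": 0, "x": 0, "hand": 0}, {"rx": 0.171, "ry": 0, "rz": 0, "z": 0, "y": 0, "x": 0, "hand": 0}])

```text
time_s: 2.08
eef_pos: [587.3, 189.0, 201.0]
ee_rot: [0.583, 0.4, 0.583, -0.4]
force: [0.6, 0.9, -0.6]
grip_width: 0.001
```

Request:
jog_arm(increments=[{"rx": 0.171, "ry": 0, "rz": 0, "z": 0, "y": 0, "x": 0, "hand": 0}, {"rx": 0.171, "ry": 0, "rz": 0, "z": 0, "y": 0, "x": 0, "hand": 0}, {"rx": 0.171, "ry": 0, "rz": 0, "z": 0, "y": 0, "x": 0, "hand": 0}])

```text
time_s: 2.45
eef_pos: [587.3, 189.1, 201.0]
ee_rot: [-0.462, -0.535, -0.463, 0.535]
force: [0.7, -0.4, -0.4]
grip_width: -0.001
```

Run:
```python
from h import *
C,im=shot('wrist','w1')
a=np.radians(-66);print(delta([569.5+45*np.cos(a),231+45*np.sin(a),120],-0.14),sense()['joints'].round(2),sense()['time_s'])
```

```text
{'d': array([81. ,  0.4, -0.9]), 'cur_yaw': np.float64(-0.1513), 'pos': array([587.3, 189.1, 201. ]), 'tilt': array([-5.e-04, -0.e+00, -1.e+00]), 'rx': np.float64(-0.0113)} [0.12 0.54 1.24 0.   1.36 0.27] 2.5
```

View pics/w1.png

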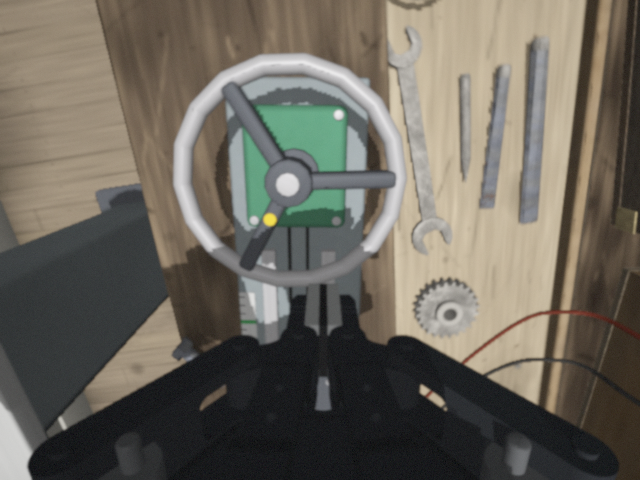

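Run:
```python
from h import *
np.set_printoptions(precision=1,suppress=True)
C=cam('wrist')
print(plane(C,[(288,184)],105),plane(C,[(174,170),(405,170),(288,55),(290,286)],95))
print('TCP px',proj(C,[C[3]*0+[587.3,189.1,201]]), proj(C,[[587.3,189.1,100]]))
print('spk',plane(C,[(270,220),(248,263),(230,88),(392,179)],101))
```

```text
[[569.8 230.6 105. ]] [[489.1 251.6  95. ]
 [653.4 226.4  95. ]
 [583.7 312.6  95. ]
 [555.3 148.6  95. ]]
TCP px [[321.2 299.3]] [[321.9 234.3]]
spk [[551.5 206.  101. ]
 [528.2 175.2 101. ]
 [543.  298.  101. ]
 [642.5 222.4 101. ]]
```

```bash
cat > circ.py <<'E'
from h import *
import sys
def rows(a0,a1,n,r=44,hub=(569.8,230.7),yaw=-0.151):
    ty=np.array([np.cos(yaw),np.sin(yaw)]);tz=np.array([np.sin(yaw),-np.cos(yaw)])
    a=np.radians(np.linspace(a0,a1,n+1));P=np.c_[np.cos(a),np.sin(a)]*r
    Q=np.c_[P@ty,P@tz].round(0)
    for i,d in enumerate(np.diff(Q,axis=0)): print('%.0f y %g z %g'%(np.degrees(a[i+1]),d[0],d[1]))
if __name__=='__main__': rows(*map(float,sys.argv[1:3]),int(sys.argv[3]),float(sys.argv[4]))
E
python3 circ.py -66 -321 15 44
```

```text
-83 y -12 z 5
-100 y -13 z 2
-117 y -13 z -2
-134 y -11 z -6
-151 y -10 z -9
-168 y -6 z -11
-185 y -3 z -13
-202 y 1 z -13
-219 y 5 z -12
-236 y 8 z -10
-253 y 11 z -8
-270 y 12 z -3
-287 y 13 z -1
-304 y 13 z 4
-321 y 11 z 7
```

Request:
jog_arm(increments=[{"rx": 0, "ry": 0, "rz": 0, "x": 42, "y": 0, "z": 0, "hand": 0}, {"rx": 0, "ry": 0, "rz": 0, "x": 42, "y": 0, "z": 0, "hand": 0}, {"rx": 0, "ry": 0, "rz": 0, "x": 41, "y": 0, "z": 0, "hand": 0}, {"rx": 0, "ry": 0, "rz": 0, "x": 0, "y": 0, "z": 0, "hand": 0}])

```text
time_s: 3.0
eef_pos: [585.7, 188.8, 73.6]
ee_rot: [-0.463, -0.531, -0.466, 0.535]
force: [-0.4, -0.1, 0.2]
grip_width: -0.0
```

Request:
jog_arm(increments=[{"rx": 0, "ry": 0, "rz": 0, "x": 0, "y": -12, "z": 5, "hand": 0}, {"rx": 0, "ry": 0, "rz": 0, "x": 0, "y": -13, "z": 2, "hand": 0}, {"rx": 0, "ry": 0, "rz": 0, "x": 0, "y": -13, "z": -2, "hand": 0}, {"rx": 0, "ry": 0, "rz": 0, "x": 0, "y": -11, "z": -6, "hand": 0}, {"rx": 0, "ry": 0, "rz": 0, "x": 0, "y": -10, "z": -9, "hand": 0}])

```text
time_s: 3.62
eef_pos: [532.3, 206.8, 78.9]
ee_rot: [0.466, 0.535, 0.463, -0.532]
force: [4.5, -4.9, -0.6]
grip_width: -0.002
```

Run:
```python
from h import *
C,im=shot('wrist','w2')
a=np.radians(-151);print(delta([569.8+44*np.cos(a),230.7+44*np.sin(a),75],-0.151))
C,im=shot('top','t2',(145,170,385,285),3)
```

```text
{'d': array([ 3.7,  0.3, -1.2]), 'cur_yaw': np.float64(-0.1372), 'pos': array([530.8, 208.2,  78.7]), 'tilt': array([ 4.2e-03,  3.0e-04, -1.0e+00]), 'rx': np.float64(0.0138)}
```

View pics/w2.png

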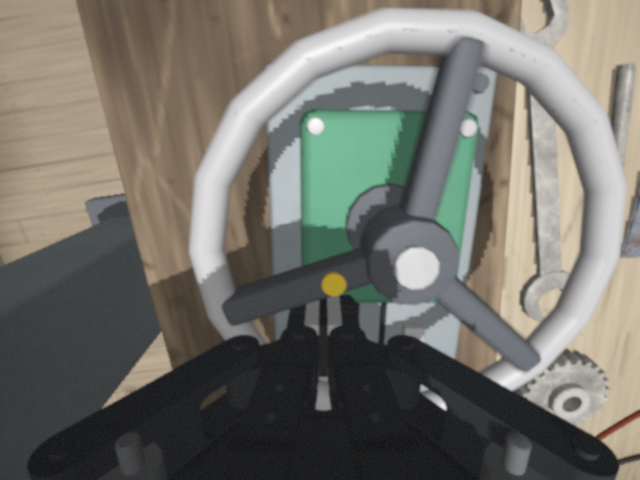

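View pics/t2.png

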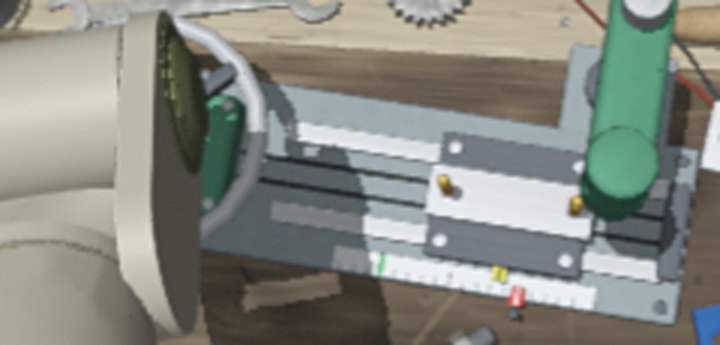

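Request:
jog_arm(increments=[{"rx": 0, "ry": 0, "rz": 0, "x": 0, "y": -6, "z": -12, "hand": 0}, {"rx": 0, "ry": 0, "rz": 0, "x": 0, "y": -3, "z": -13, "hand": 0}, {"rx": 0, "ry": 0, "rz": 0, "x": 0, "y": 1, "z": -13, "hand": 0}, {"rx": 0, "ry": 0, "rz": 0, "x": 0, "y": 5, "z": -12, "hand": 0}, {"rx": 0, "ry": 0, "rz": 0, "x": 0, "y": 8, "z": -10, "hand": 0}])

```text
time_s: 4.35
eef_pos: [543.2, 265.3, 76.9]
ee_rot: [-0.464, -0.532, -0.464, 0.534]
force: [-5.4, -5.2, 0.6]
grip_width: 0.002
```

Run:
```python
from h import *
C,im=shot('wrist','w3')
a=np.radians(-236);print(delta([569.8+44*np.cos(a),230.7+44*np.sin(a),77],-0.151))
C,im=shot('top','t3',(145,170,385,285),3)
```

```text
{'d': array([ 0. ,  0.6, -0.8]), 'cur_yaw': np.float64(-0.1383), 'pos': array([544.4, 266.5,  77. ]), 'tilt': array([-2.e-04, -3.e-04, -1.e+00]), 'rx': np.float64(0.0127)}
```

View pics/w3.png

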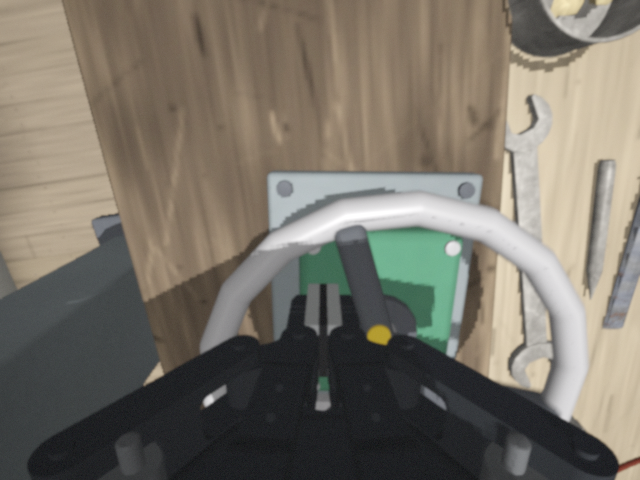

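View pics/t3.png

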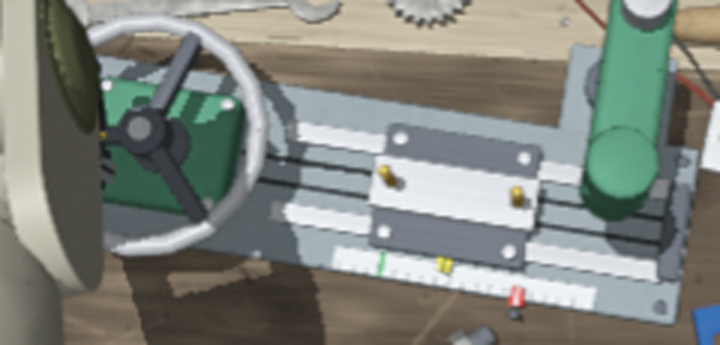

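```bash
python3 circ.py -236 -331 6 44
```

```text
-252 y 10 z -7
-268 y 12 z -4
-284 y 12 z -1
-299 y 12 z 3
-315 y 10 z 6
-331 y 9 z 8
```

Request:
jog_arm(increments=[{"rx": 0, "ry": 0, "rz": 0, "x": 0, "y": 10, "z": -7, "hand": 0}, {"rx": 0, "ry": 0, "rz": 0, "x": 0, "y": 12, "z": -5, "hand": 0}, {"rx": 0, "ry": 0, "rz": 0, "x": 0, "y": 12, "z": -1, "hand": 0}, {"rx": 0, "ry": 0, "rz": 0, "x": 0, "y": 12, "z": 3, "hand": 0}, {"rx": 0, "ry": 0, "rz": 0, "x": 0, "y": 10, "z": 6, "hand": 0}])

```text
time_s: 5.08
eef_pos: [598.6, 262.6, 76.3]
ee_rot: [-0.463, -0.533, -0.465, 0.534]
force: [-5.7, 3.5, -0.5]
grip_width: 0.002
```

Request:
jog_arm(increments=[{"rx": 0, "ry": 0, "rz": 0, "x": 0, "y": 9, "z": 8, "hand": 0}, {"rx": 0, "ry": 0, "rz": 0, "x": 0, "y": 0, "z": 0, "hand": 0}])

```text
time_s: 5.32
eef_pos: [607.8, 252.5, 76.8]
ee_rot: [0.464, 0.534, 0.464, -0.533]
force: [-0.0, -0.5, 0.2]
grip_width: 0.0
```

```bash
cat > ptr.py <<'E'
from h import *
def cen(im,h0,h1,smin,vmin,box):
    hsv=cv2.cvtColor(im,cv2.COLOR_BGR2HSV).astype(int);x0,y0,x1,y1=box
    m=np.zeros(im.shape[:2],np.uint8)
    H=hsv[...,0];k=((H>=h0)&(H<=h1)) if h0<h1 else ((H>=h0)|(H<=h1))
    m[y0:y1,x0:x1]=(k&(hsv[...,1]>=smin)&(hsv[...,2]>=vmin))[y0:y1,x0:x1]
    n,l,st,c=cv2.connectedComponentsWithStats(m)
    if n<2: return None
    w=hsv[...,1]*(m>0)*1.0; i=1+np.argmax(st[1:,4]); w*=(l==i); ys,xs=np.nonzero(w)
    return np.average(xs,weights=w[ys,xs]),np.average(ys,weights=w[ys,xs]),st[i,4]
SY=np.array([.14,.99]);SY/=np.linalg.norm(SY)
def top(im,C):
    # restrict to the strip along the scale
    o={}
    for n,a,b,s,v,z in(('yel',22,34,120,110,25),('grn',45,75,100,80,16),('red',172,6,120,120,17)):
        q=cen(im,a,b,s,v,(235,246,345,275)); 
        if q: P=plane(C,[q[:2]],z)[0]; o[n]=(np.round(q,1),round(P[:2]@SY,1))
    return o
if __name__=='__main__':
    import sys
    C,im=shot('top','t'+sys.argv[1],(145,170,385,285),3)
    o=top(im,C);print(o)
    s=sense();p=s['eef_pos']-[569.8,230.7,0];print('finger',np.degrees(np.arctan2(p[1],p[0])).round(1),np.hypot(p[0],p[1]).round(1),s['eef_pos'].round(1),s['force'].round(1),s['time_s'])
E
python3 -c "
from ptr import *
for n in('top0','t2_raw','t3_raw'): print(top(cv2.imread('pics/'+n+'.png'),cam('top')))"
python3 ptr.py 4
```

```text
{'yel': (array([320.6, 262. ,  13. ]), np.float64(38.1)), 'red': (array([318.4, 270.3,   5. ]), np.float64(40.0))}
{'yel': (array([311.4, 260.5,  15. ]), np.float64(58.1)), 'red': (array([318.4, 270.3,   5. ]), np.float64(40.0))}
{'yel': (array([292.8, 257.5,  15. ]), np.float64(98.3)), 'red': (array([318.4, 270.3,   5. ]), np.float64(40.0))}
{'yel': (array([274.5, 254.6,  16. ]), np.float64(138.3)), 'red': (array([318.4, 270.3,   5. ]), np.float64(40.0))}
finger 30.2 43.8 [607.7 252.7  76.9] [0.2 0.3 0.2] 5.375
```

View pics/t4.png

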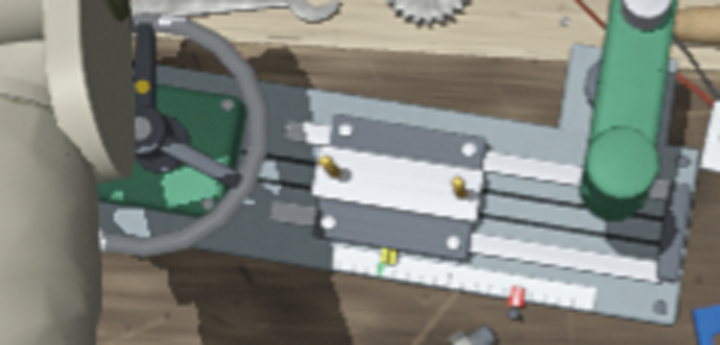

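```bash
python3 circ.py 30 21 2 44
```

```text
26 y 2 z 2
21 y 2 z 3
```

Request:
jog_arm(increments=[{"rx": 0, "ry": 0, "rz": 0, "x": 0, "y": 2, "z": 2.5, "hand": 0}, {"rx": 0, "ry": 0, "rz": 0, "x": 0, "y": 1.5, "z": 3, "hand": 0}, {"rx": 0, "ry": 0, "rz": 0, "x": 0, "y": 0, "z": 0, "hand": 0}])

```text
time_s: 5.75
eef_pos: [610.1, 247.0, 76.4]
ee_rot: [0.464, 0.534, 0.464, -0.533]
force: [-1.1, 2.0, 0.2]
grip_width: -0.0
```

```bash
python3 ptr.py 5
python3 - <<'E'
from h import *
shot('side','s5',(270,150,380,280),4.5)
E
```

```text
{'yel': (array([273.3, 254.5,  15. ]), np.float64(140.7)), 'red': (array([318.4, 270.3,   5. ]), np.float64(40.0))}
finger 21.9 43.5 [610.1 246.9  76.4] [-1.2  3.1  1.1] 5.8
```

View pics/s5.png

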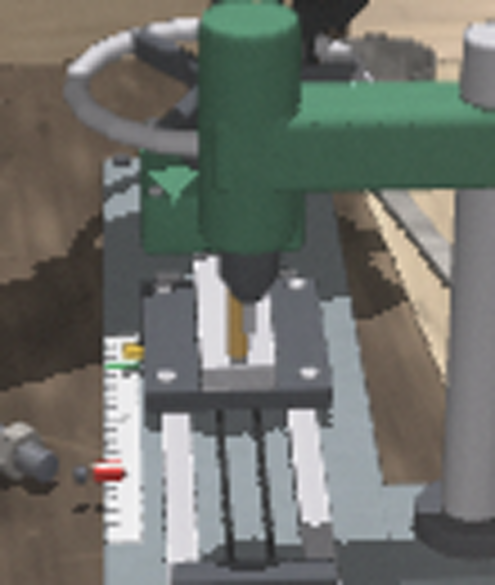

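View pics/t5.png

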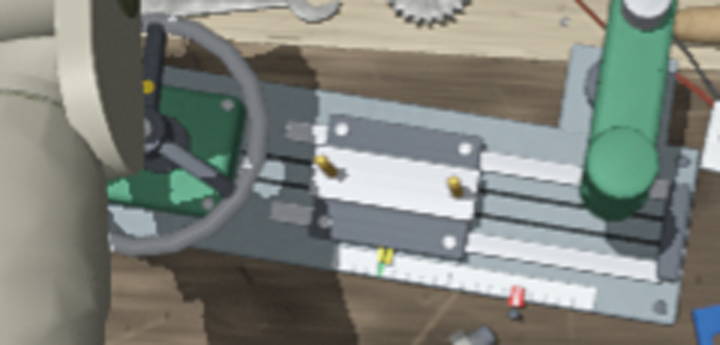

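Request:
jog_arm(increments=[{"rx": 0, "ry": 0, "rz": 0, "x": -45, "y": 0, "z": 0, "hand": 0}, {"rx": 0, "ry": 0, "rz": 0, "x": -45, "y": 0, "z": 0, "hand": 0}, {"rx": 0, "ry": 0, "rz": 0, "x": -45, "y": 0, "z": 0, "hand": 0}, {"rx": 0, "ry": 0, "rz": 0, "x": 0, "y": -23, "z": 45, "hand": 0}, {"rx": 0, "ry": 0, "rz": 0, "x": 0, "y": -23, "z": 45, "hand": 85}])

```text
time_s: 6.48
eef_pos: [551.6, 162.9, 211.6]
ee_rot: [0.465, 0.534, 0.464, -0.533]
force: [1.1, -0.5, -0.2]
grip_width: 0.202
```

Request:
jog_arm(increments=[{"rx": 0, "ry": 0, "rz": 0, "x": 0, "y": -23, "z": 45, "hand": 85}, {"rx": 0, "ry": 0, "rz": 0, "x": 0, "y": -23, "z": 45, "hand": 85}, {"rx": 0, "ry": 0, "rz": 0, "x": 0, "y": 0, "z": 0, "hand": 85}, {"rx": 0, "ry": 0, "rz": 0, "x": 0, "y": 0, "z": 0, "hand": 85}])

```text
time_s: 6.98
eef_pos: [494.6, 81.4, 211.6]
ee_rot: [0.464, 0.534, 0.464, -0.533]
force: [0.1, 0.0, 0.4]
grip_width: 0.993
```

```bash
python3 ptr.py 6
python3 - <<'E'
from h import *
C,im=shot('wrist','w6'); print(C[3], toolT().round(3))
E
```

```text
{'red': (array([315., 270.,   3.]), np.float64(47.4))}
finger -116.8 166.8 [494.7  81.8 211.4] [ 0.6  0.6 -0.2] 7.025
[505.79129354 157.45345631 354.4670334 ] [[ 0.00000e+00  9.90000e-01 -1.38000e-01  4.94634e+02]
 [-0.00000e+00 -1.38000e-01 -9.90000e-01  8.19750e+01]
 [-1.00000e+00  0.00000e+00  0.00000e+00  2.11260e+02]
 [ 0.00000e+00  0.00000e+00  0.00000e+00  1.00000e+00]]
```

View pics/w6.png

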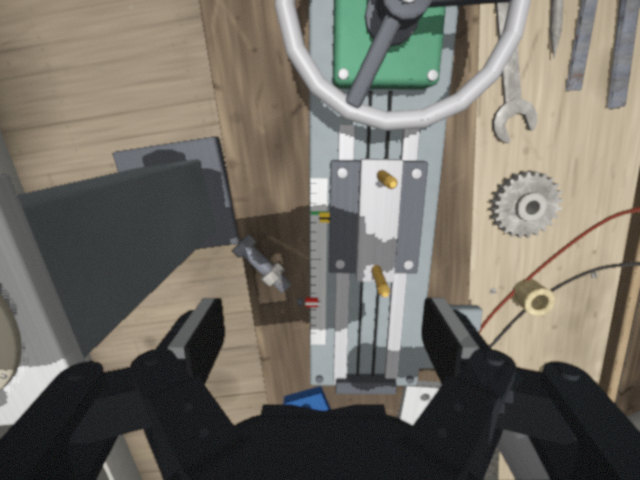

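Run:
```python
from h import *
im=cv2.imread('pics/w6_raw.png')
cv2.imwrite('pics/w6z.png',cv2.resize(im[165:315,300:430],None,fx=4.6,fy=4,interpolation=cv2.INTER_CUBIC))
```

```text
(no output)
```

View pics/w6z.png

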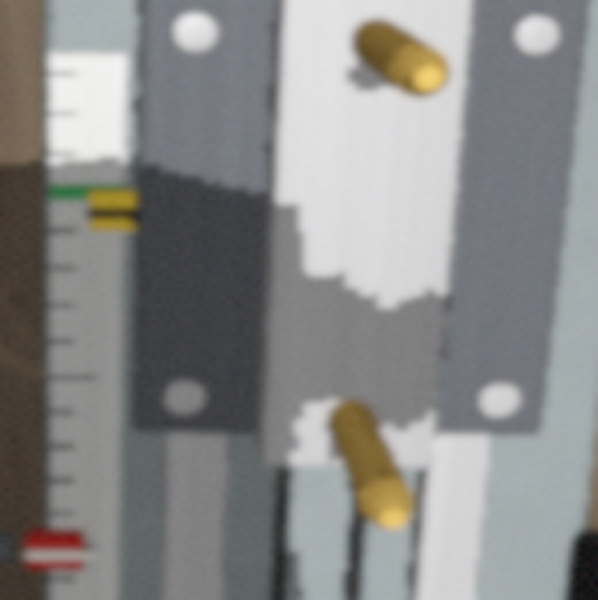

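Request:
jog_arm(increments=[{"rx": 0, "ry": 0, "rz": 0, "x": 0, "y": 0, "z": 26, "hand": 85}, {"rx": 0, "ry": 0, "rz": 0, "x": 0, "y": 0, "z": 26, "hand": 85}, {"rx": 0, "ry": 0, "rz": 0, "x": 0, "y": 0, "z": 26, "hand": 85}, {"rx": 0, "ry": 0, "rz": 0, "x": 0, "y": 0, "z": 0, "hand": 85}, {"rx": 0, "ry": 0, "rz": 0, "x": 0, "y": 0, "z": 0, "hand": 85}])

```text
time_s: 7.7
eef_pos: [483.6, 5.1, 211.2]
ee_rot: [0.464, 0.533, 0.464, -0.533]
force: [0.6, 0.5, 0.7]
grip_width: 0.996
```

Run:
```python
from h import *
C,im=shot('wrist','w7'); print(C[3], toolT().round(3),sense()['time_s'])
cv2.imwrite('pics/w7z.png',cv2.resize(im[80:230,300:430],None,fx=4.6,fy=4,interpolation=cv2.INTER_CUBIC))
```

```text
[494.7734439   80.67897088 354.25736237] [[-0.00000e+00  9.91000e-01 -1.37000e-01  4.83510e+02]
 [ 0.00000e+00 -1.37000e-01 -9.91000e-01  5.15900e+00]
 [-1.00000e+00 -0.00000e+00 -0.00000e+00  2.11223e+02]
 [ 0.00000e+00  0.00000e+00  0.00000e+00  1.00000e+00]] 7.75
```

View pics/w7z.png

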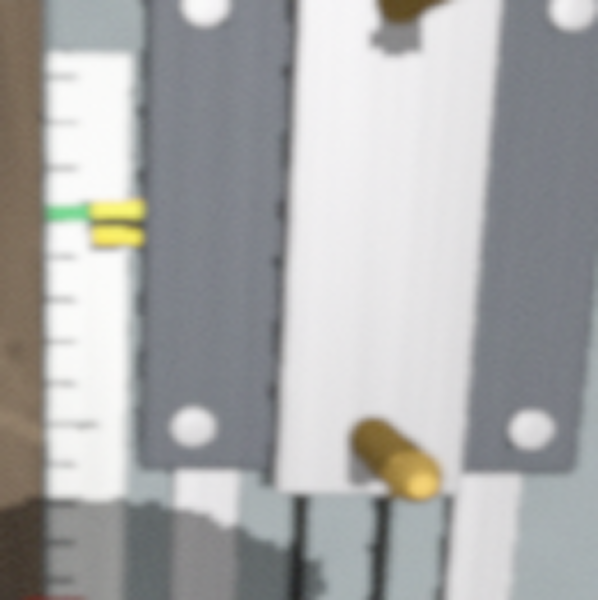

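View pics/w7.png

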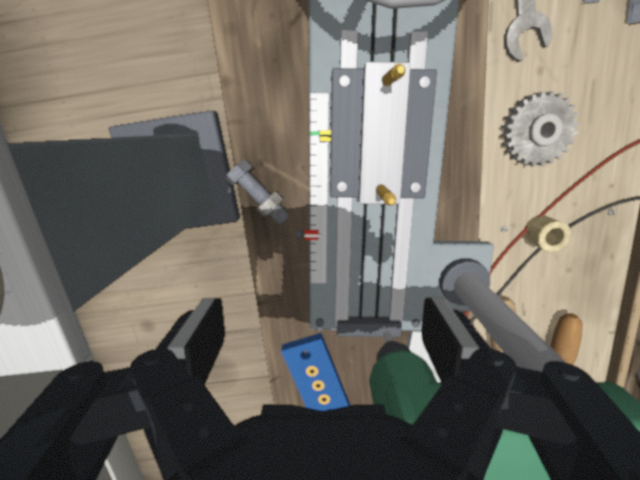

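Run:
```python
from h import *
np.set_printoptions(precision=1,suppress=True)
C=cam('wrist'); sy=np.array([.137,.991])
for z in (12,16): 
  P=plane(C,[(311+0.5,133),(311,235.5)],z); print(P,P[:,:2]@sy)
P=plane(C,[(324,135.75)],26);print('ptr',P,P[:,:2]@sy)
P=plane(C,[(400,70.5),(300+418/4.6,80+484/4)],102);print('pins',P,(P[0]+P[1])/2,P[0]-P[1])
print(delta([607.5,252.5,211]),delta([607.5,252.5,77]))
```

```text
[[483.3  76.8  12. ]
 [467.6 -24.9  12. ]] [142.3  39.4]
[[483.4  76.8  16. ]
 [468.  -23.7  16. ]] [142.4  40.7]
ptr [[494.8  73.   26. ]] [140.1]
pins [[551.1 109.7 102. ]
 [537.9  21.5 102. ]] [544.5  65.6 102. ] [13.2 88.3  0. ]
{'d': array([   0.3,   88.8, -262. ]), 'cur_yaw': np.float64(-0.1378), 'pos': array([483.5,   5.2, 211.2]), 'tilt': array([-0.,  0., -1.])} {'d': array([ 134.3,   88.8, -262. ]), 'cur_yaw': np.float64(-0.1378), 'pos': array([483.5,   5.2, 211.2]), 'tilt': array([-0.,  0., -1.])}
```

Request:
jog_arm(increments=[{"rx": 0, "ry": 0, "rz": 0, "x": 0, "y": 17.8, "z": -52.4, "hand": 0}, {"rx": 0, "ry": 0, "rz": 0, "x": 0, "y": 17.8, "z": -52.4, "hand": 0}, {"rx": 0, "ry": 0, "rz": 0, "x": 0, "y": 17.8, "z": -52.4, "hand": 0}, {"rx": 0, "ry": 0, "rz": 0, "x": 0, "y": 17.8, "z": -52.4, "hand": 0}, {"rx": 0, "ry": 0, "rz": 0, "x": 0, "y": 17.8, "z": -52.4, "hand": 0}])

```text
time_s: 8.38
eef_pos: [607.9, 254.3, 211.2]
ee_rot: [0.464, 0.533, 0.464, -0.533]
force: [0.1, -1.1, -0.2]
grip_width: -0.003
```

Request:
jog_arm(increments=[{"rx": 0, "ry": 0, "rz": 0, "x": 40, "y": 0, "z": 0, "hand": 0}, {"rx": 0, "ry": 0, "rz": 0, "x": 45, "y": 0, "z": 0, "hand": 0}, {"rx": 0, "ry": 0, "rz": 0, "x": 48, "y": 0, "z": 0, "hand": 0}, {"rx": 0, "ry": 0, "rz": 0, "x": 0, "y": 0, "z": 0, "hand": 0}])

```text
time_s: 8.88
eef_pos: [605.5, 251.9, 74.8]
ee_rot: [-0.463, -0.531, -0.466, 0.536]
force: [-0.4, -0.4, 0.0]
grip_width: 0.001
```

Run:
```python
from h import *
print(delta([611.6,242.8,77],-.14),sense()['force'])
```

```text
{'d': array([-2.2,  7.3,  8.2]), 'cur_yaw': np.float64(-0.1378), 'pos': array([605.5, 251.9,  74.8]), 'tilt': array([-0.0073, -0.0015, -1.    ]), 'rx': np.float64(0.0022)} [-0.43698231 -0.44449253  0.01552721]
```

Request:
jog_arm(increments=[{"rx": 0, "ry": 0, "rz": 0, "x": 0, "y": 3, "z": 4, "hand": 0}, {"rx": 0, "ry": 0, "rz": 0, "x": 0, "y": 0, "z": 0, "hand": 0}, {"rx": 0, "ry": 0, "rz": 0, "x": 0, "y": 0, "z": 0, "hand": 0}])

```text
time_s: 9.25
eef_pos: [610.7, 247.1, 79.8]
ee_rot: [0.464, 0.534, 0.464, -0.533]
force: [0.9, 0.3, -0.2]
grip_width: 0.002
```

Run:
```python
from h import *
print(delta([611.6,242.8,77],-.14),sense()['force'])
```

```text
{'d': array([2.8, 1.5, 4.1]), 'cur_yaw': np.float64(-0.1392), 'pos': array([610.7, 247.1,  79.8]), 'tilt': array([ 2.2e-03,  5.0e-04, -1.0e+00]), 'rx': np.float64(0.0008)} [ 0.87913345  0.31933365 -0.21994325]
```

Request:
jog_arm(increments=[{"rx": 0, "ry": 0, "rz": 0, "x": 0, "y": 1, "z": 2.3, "hand": 0}, {"rx": 0, "ry": 0, "rz": 0, "x": 0, "y": 0.5, "z": 2, "hand": 0}, {"rx": 0, "ry": 0, "rz": 0, "x": 0, "y": 0, "z": 0, "hand": 0}, {"rx": 0, "ry": 0, "rz": 0, "x": 0, "y": 0, "z": 0, "hand": 0}])

```text
time_s: 9.75
eef_pos: [611.2, 242.6, 78.5]
ee_rot: [0.464, 0.534, 0.464, -0.533]
force: [1.1, 3.7, 2.5]
grip_width: -0.002
```

```bash
python3 ptr.py 8
```

```text
{'yel': (array([272.4, 254.2,  13. ]), np.float64(142.9)), 'red': (array([318.4, 270.3,   5. ]), np.float64(40.0))}
finger 16.1 43.1 [611.2 242.7  78.5] [0.3 3.5 2.6] 9.8
```

Request:
jog_arm(increments=[{"rx": 0, "ry": 0, "rz": 0, "x": -45, "y": -0.5, "z": -2, "hand": 0}, {"rx": 0, "ry": 0, "rz": 0, "x": -45, "y": 0, "z": 0, "hand": 0}, {"rx": 0, "ry": 0, "rz": 0, "x": -45, "y": -10, "z": 30, "hand": 0}, {"rx": 0, "ry": 0, "rz": 0, "x": 0, "y": -18, "z": 53, "hand": 0}, {"rx": 0, "ry": 0, "rz": 0, "x": 0, "y": -18, "z": 53, "hand": 85}])

```text
time_s: 10.42
eef_pos: [545.3, 114.4, 213.1]
ee_rot: [-0.464, -0.533, -0.464, 0.534]
force: [1.7, -0.8, -0.1]
grip_width: 0.196
```

Request:
jog_arm(increments=[{"rx": 0, "ry": 0, "rz": 0, "x": 0, "y": -18, "z": 53, "hand": 85}, {"rx": 0, "ry": 0, "rz": 0, "x": 0, "y": -18, "z": 53, "hand": 85}, {"rx": 0, "ry": 0, "rz": 0, "x": 0, "y": 0, "z": 0, "hand": 85}, {"rx": 0, "ry": 0, "rz": 0, "x": 0, "y": 0, "z": 0, "hand": 85}])

```text
time_s: 10.92
eef_pos: [496.1, 16.3, 213.2]
ee_rot: [-0.464, -0.533, -0.464, 0.534]
force: [-0.0, 0.3, -0.4]
grip_width: 0.994
```

Run:
```python
from h import *
C,im=shot('wrist','w9'); print(C[3], toolT().round(3),sense()['time_s'])
cv2.imwrite('pics/w9z.png',cv2.resize(im[60:230,300:430],None,fx=4.6,fy=3.5,interpolation=cv2.INTER_CUBIC))
```

```text
[507.488095    91.93405676 356.26104267] [[-0.00000e+00  9.90000e-01 -1.38000e-01  4.96280e+02]
 [-0.00000e+00 -1.38000e-01 -9.90000e-01  1.67730e+01]
 [-1.00000e+00 -0.00000e+00  0.00000e+00  2.13132e+02]
 [ 0.00000e+00  0.00000e+00  0.00000e+00  1.00000e+00]] 10.975
```

View pics/w9z.png

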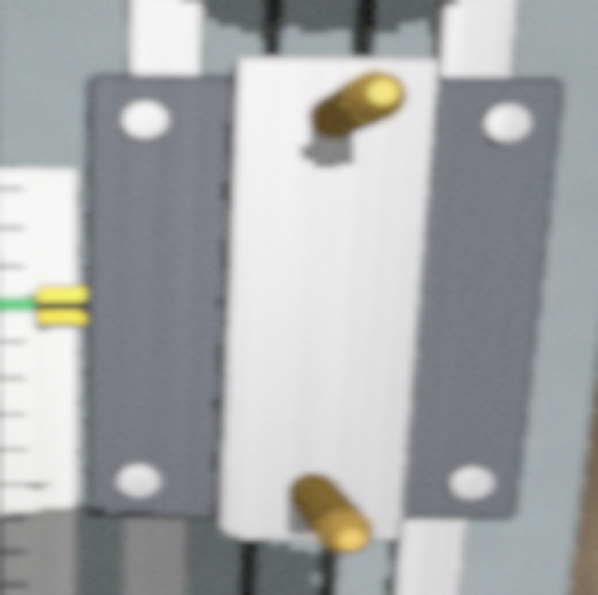

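View pics/w9.png

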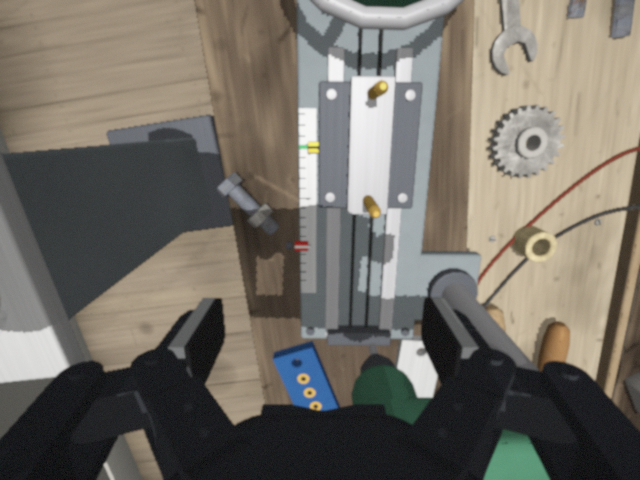

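Request:
jog_arm(increments=[{"rx": 0, "ry": 0, "rz": 0, "x": 0, "y": -45, "z": 37, "hand": 85}, {"rx": 0, "ry": 0, "rz": 0, "x": 0, "y": -46, "z": 37, "hand": 85}, {"rx": 0, "ry": 0, "rz": 0, "x": 0, "y": 0, "z": 37, "hand": 85}, {"rx": 0, "ry": 0, "rz": 0, "x": 0, "y": 18, "z": 52, "hand": 85}, {"rx": 0, "ry": 0, "rz": 0, "x": 0, "y": 18, "z": 52, "hand": 85}])

```text
time_s: 11.6
eef_pos: [412.6, -190.0, 213.4]
ee_rot: [0.465, 0.533, 0.464, -0.533]
force: [1.0, -0.2, 0.4]
grip_width: 0.991
```

Request:
jog_arm(increments=[{"rx": 0, "ry": 0, "rz": 0, "x": 0, "y": 18, "z": 52, "hand": 85}, {"rx": 0, "ry": 0, "rz": 0, "x": 0, "y": 18, "z": 52, "hand": 85}, {"rx": 0, "ry": 0, "rz": 0, "x": 0, "y": 18, "z": 52, "hand": 85}, {"rx": 0, "ry": 0, "rz": 0, "x": 0, "y": 18, "z": 52, "hand": 85}, {"rx": -0.125, "ry": 0, "rz": 0, "x": 15, "y": 0, "z": 0, "hand": 85}])

```text
time_s: 12.22
eef_pos: [455.4, -407.6, 197.3]
ee_rot: [-0.497, -0.503, -0.497, 0.503]
force: [-0.1, -0.6, -0.5]
grip_width: 0.997
```

Request:
jog_arm(increments=[{"rx": -0.125, "ry": 0, "rz": 0, "x": 15, "y": 0, "z": 0, "hand": 85}, {"rx": -0.125, "ry": 0, "rz": 0, "x": 15, "y": 0, "z": 0, "hand": 85}, {"rx": 0, "ry": 0, "rz": 0, "x": 0, "y": 0, "z": 0, "hand": 85}])

```text
time_s: 12.6
eef_pos: [454.9, -403.9, 166.9]
ee_rot: [0.555, 0.438, 0.557, -0.437]
force: [-1.2, 1.2, 0.5]
grip_width: 0.996
```

Run:
```python
from h import *
np.set_printoptions(precision=1,suppress=True)
C,im=shot('wrist','w10'); print(toolT().round(3),sense()['time_s'])
# pins from w9
import h
s=sense(); T=np.eye(4);T[:3,:3]=np.array([[0,.990,-.138],[0,-.138,-.990],[-1,0,0]]);T[:3,3]=[496.28,16.77,213.13]
c=get_calibration('wrist');TT=T@np.array(c['T_tool_cam']);C9=(np.array(c['camera_matrix']),np.array(c['D']),TT[:3,:3],TT[:3,3])
P=plane(C9,[(383.0,86.3),(376.1,213.7)],102);print(P,P.mean(0),P[0]-P[1],np.linalg.norm(P[0]-P[1]))
```

```text
[[  -0.     1.     0.2  455. ]
 [   0.     0.2   -1.  -404.4]
 [  -1.    -0.    -0.   167.9]
 [   0.     0.     0.     1. ]] 12.65
[[551.7 112.9 102. ]
 [538.7  24.1 102. ]] [545.2  68.5 102. ] [13.  88.8  0. ] 89.77392689912352
```

View pics/w10.png

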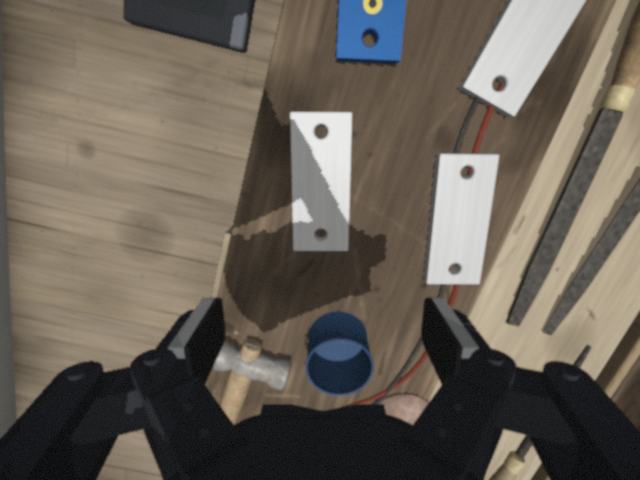

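```bash
cat > holes.py <<'E'
from h import *
np.set_printoptions(precision=1,suppress=True)
def holes(im,C,z,guess,r=16):
    """dark hole centroid near each guessed pixel -> world"""
    g=cv2.GaussianBlur(cv2.cvtColor(im,cv2.COLOR_BGR2GRAY),(3,3),0); out=[]
    for u,v in guess:
        u,v=int(u),int(v);w=g[v-r:v+r+1,u-r:u+r+1].astype(float)
        bg=np.median(w); m=(w<bg*0.62).astype(np.uint8)
        n,l,st,c=cv2.connectedComponentsWithStats(m)
        best=min(range(1,n),key=lambda i:np.hypot(*(c[i]-r))+(999 if st[i,4]<12 else 0))
        out.append(c[best]+[u-r,v-r]); print('px',out[-1],'area',st[best,4])
    return plane(C,out,z)
def report(P,grasp_z):
    c=P.mean(0);d=P[0]-P[1];L=np.linalg.norm(d);yaw=np.arctan2(d[1],d[0])-np.pi/2
    print('centre',c,'spacing',L,'jaw yaw',round((yaw+np.pi/2)%np.pi-np.pi/2,4))
    print(delta([c[0],c[1],grasp_z],yaw))
E
python3 - <<'E'
from holes import *
im=cv2.imread('pics/w10_raw.png');C=cam('wrist')
report(holes(im,C,12,[(321,131),(321,234)]),-1)
E
```

```text
px [320.7 130.7] area 150
px [320.4 232.9] area 74
centre [ 446.7 -376.9   12. ] spacing 89.222560177598 jaw yaw 0.2311
{'d': array([169. ,  -1.5, -28.6]), 'cur_yaw': np.float64(0.2349), 'pos': array([ 455. , -404.4,  167.9]), 'tilt': array([-0.,  0., -1.]), 'rx': np.float64(0.0038)}
```

Request:
jog_arm(increments=[{"rx": 0.004, "ry": 0, "rz": 0, "x": 20, "y": -1.5, "z": -28.5, "hand": 85}, {"rx": 0, "ry": 0, "rz": 0, "x": 50, "y": 0, "z": 0, "hand": 85}, {"rx": 0, "ry": 0, "rz": 0, "x": 50, "y": 0, "z": 0, "hand": 85}, {"rx": 0, "ry": 0, "rz": 0, "x": 35, "y": 0, "z": 0, "hand": 85}, {"rx": 0, "ry": 0, "rz": 0, "x": 0, "y": 0, "z": 0, "hand": 85}])

```text
time_s: 13.28
eef_pos: [445.9, -376.7, 11.9]
ee_rot: [0.553, 0.439, 0.556, -0.439]
force: [0.5, -0.4, 0.3]
grip_width: 0.993
```

Run:
```python
from h import *
print(delta([446.7,-376.9,-1],.2311),sense()['force'].round(1))
shot('wrist','w11')
```

```text
{'d': array([12.9,  0.7,  0.4]), 'cur_yaw': np.float64(0.2307), 'pos': array([ 445.9, -376.7,   11.9]), 'tilt': array([-0.0024,  0.0029, -1.    ]), 'rx': np.float64(-0.0004)} [ 0.5 -0.4  0.3]
```

View pics/w11.png

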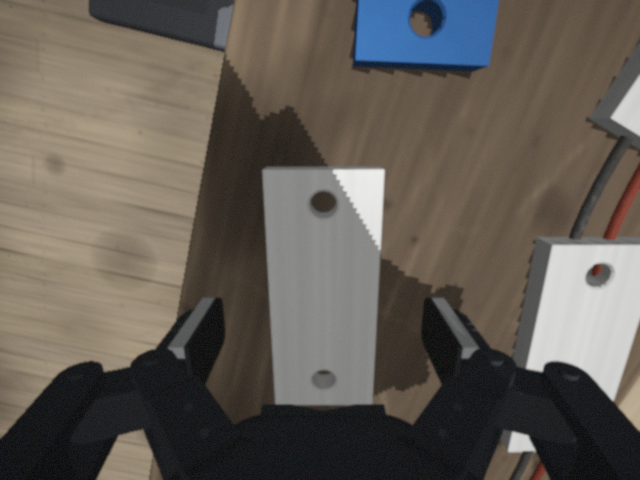

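Request:
jog_arm(increments=[{"rx": 0, "ry": 0, "rz": 0, "x": 12, "y": 0.5, "z": 0, "hand": 85}, {"rx": 0, "ry": 0, "rz": 0, "x": 0, "y": 0, "z": 0, "hand": 40}, {"rx": 0, "ry": 0, "rz": 0, "x": 0, "y": 0, "z": 0, "hand": 40}, {"rx": 0, "ry": 0, "rz": 0, "x": 0, "y": 0, "z": 0, "hand": 40}], force=100)

```text
time_s: 13.82
eef_pos: [447.1, -378.0, 2.8]
ee_rot: [0.555, 0.439, 0.554, -0.439]
force: [-0.9, 2.1, 8.2]
grip_width: 0.544
```

Request:
jog_arm(increments=[{"rx": 0, "ry": 0, "rz": 0, "x": -40, "y": 0, "z": 0, "hand": 40}, {"rx": 0, "ry": 0, "rz": 0, "x": -55, "y": 0, "z": 0, "hand": 40}, {"rx": 0, "ry": 0, "rz": 0, "x": -55, "y": 0, "z": 0, "hand": 40}, {"rx": 0, "ry": 0, "rz": 0, "x": 0, "y": 0, "z": 0, "hand": 40}])

```text
time_s: 14.32
eef_pos: [447.8, -379.0, 156.0]
ee_rot: [0.558, 0.438, 0.551, -0.439]
force: [-0.5, -0.4, -2.1]
grip_width: 0.545
```

Run:
```python
from h import *
print(delta([400,-80,150],-.1455),sense()['force'].round(1))
shot('wrist','w12')
```

```text
{'d': array([   3.6,   22.2, -302. ]), 'cur_yaw': np.float64(0.232), 'pos': array([ 447.8, -379. ,  156. ]), 'tilt': array([ 0.0054, -0.0069, -1.    ]), 'rx': np.float64(0.3775)} [-0.5 -0.4 -2.1]
```

View pics/w12.png

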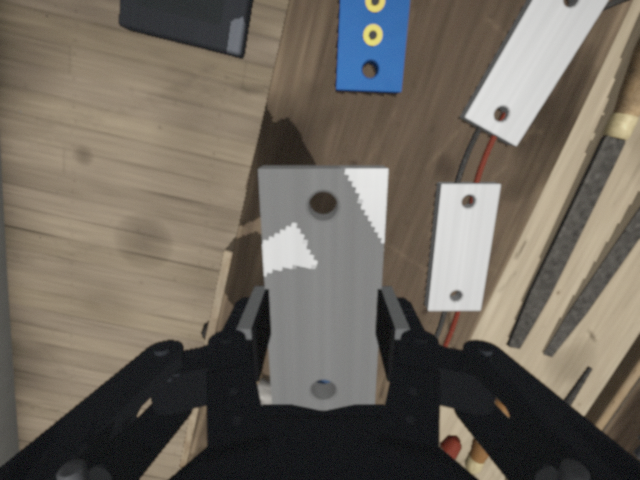

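Request:
jog_arm(increments=[{"rx": 0, "ry": 0, "rz": 0, "x": 0, "y": 4, "z": -40, "hand": 40}, {"rx": 0, "ry": 0, "rz": 0, "x": 0, "y": 4, "z": -50, "hand": 40}, {"rx": 0, "ry": 0, "rz": 0, "x": 0, "y": 4, "z": -50, "hand": 40}, {"rx": 0, "ry": 0, "rz": 0, "x": 0, "y": 4, "z": -50, "hand": 40}, {"rx": 0, "ry": 0, "rz": 0, "x": 0, "y": 4, "z": -50, "hand": 40}])

```text
time_s: 15.0
eef_pos: [409.7, -137.4, 149.8]
ee_rot: [0.553, 0.439, 0.555, -0.439]
force: [1.3, 0.3, -2.3]
grip_width: 0.547
```

Request:
jog_arm(increments=[{"rx": 0, "ry": 0, "rz": 0, "x": 0, "y": 4, "z": -50, "hand": 40}, {"rx": 0.126, "ry": 0, "rz": 0, "x": 0, "y": 0, "z": -50, "hand": 40}, {"rx": 0.126, "ry": 0, "rz": 0, "x": 0, "y": 0, "z": -45, "hand": 40}, {"rx": 0.126, "ry": 0, "rz": 0, "x": 0, "y": 0, "z": -40, "hand": 40}, {"rx": 0, "ry": 0, "rz": 0, "x": 0, "y": 0, "z": 0, "hand": 40}])

```text
time_s: 15.62
eef_pos: [386.7, 45.5, 150.1]
ee_rot: [-0.462, -0.534, -0.464, 0.535]
force: [0.4, 1.0, -1.7]
grip_width: 0.546
```

Run:
```python
from h import *
print(delta([545.2,68.5,150],-.1455),sense()['force'].round(1))
```

```text
{'d': array([ -0.3, 153.6, -45.4]), 'cur_yaw': np.float64(-0.1432), 'pos': array([386.7,  45.5, 150.1]), 'tilt': array([-2.8e-03,  7.0e-04, -1.0e+00]), 'rx': np.float64(0.0023)} [ 0.4  1.  -1.7]
```

Request:
jog_arm(increments=[{"rx": 0.002, "ry": 0, "rz": 0, "x": 0, "y": 38, "z": -12, "hand": 40}, {"rx": 0, "ry": 0, "rz": 0, "x": 0, "y": 38, "z": -11, "hand": 40}, {"rx": 0, "ry": 0, "rz": 0, "x": 0, "y": 38, "z": -11, "hand": 40}, {"rx": 0, "ry": 0, "rz": 0, "x": 0, "y": 39, "z": -11, "hand": 40}, {"rx": 0, "ry": 0, "rz": 0, "x": 25, "y": 0, "z": 0, "hand": 40}])

```text
time_s: 16.25
eef_pos: [548.1, 64.5, 125.5]
ee_rot: [0.462, 0.536, 0.461, -0.535]
force: [-0.7, -0.3, -3.0]
grip_width: 0.544
```

Request:
jog_arm(increments=[{"rx": 0, "ry": 0, "rz": 0, "x": 8, "y": 0, "z": 0, "hand": 40}, {"rx": 0, "ry": 0, "rz": 0, "x": 0, "y": 0, "z": 0, "hand": 40}])

```text
time_s: 16.5
eef_pos: [545.2, 65.1, 117.7]
ee_rot: [-0.461, -0.535, -0.462, 0.536]
force: [-0.8, 0.4, -2.0]
grip_width: 0.546
```

Run:
```python
from holes import *
C,im=shot('wrist','w13')
print(delta([545.2,68.5,113],-.1455),sense()['force'].round(1))
cv2.imwrite('pics/w13z.png',cv2.resize(im[160:420,240:410],None,fx=2.3,fy=2.3,interpolation=cv2.INTER_CUBIC))
```

```text
{'d': array([ 5.5, -0.9, -3.2]), 'cur_yaw': np.float64(-0.1481), 'pos': array([545.7,  65.2, 118.5]), 'tilt': array([-0., -0., -1.]), 'rx': np.float64(-0.0026)} [-0.3  0.3 -1.7]
```

View pics/w13.png

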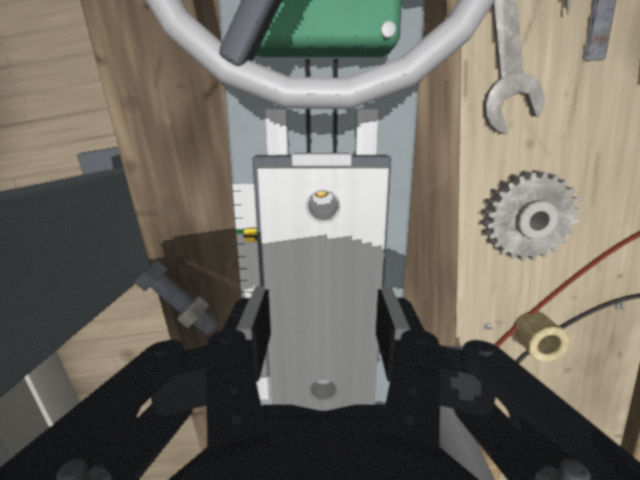

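View pics/w13z.png

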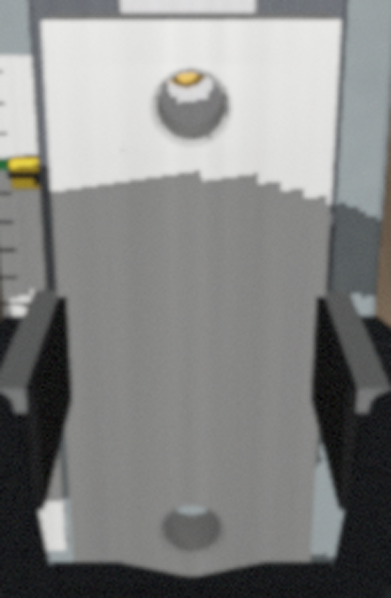

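Run:
```python
from holes import *
C=cam('wrist');zt=118.5+9.2
u=lambda x,y:(240+x/2.3-.3,160+y/2.3-.3)
H=plane(C,[u(192,104),u(191,527)],zt);print(H,H.mean(0),np.linalg.norm(H[0]-H[1]),'yaw',np.arctan2(*(H[0]-H[1])[[1,0]])-np.pi/2)
print('pintip expected px',proj(C,[[551.7,112.9,102],[538.7,24.1,102]]))
T=toolT();P=np.array([545.2,68.5,0]);d=T[:3,:3].T@(P-H.mean(0));print('move tool y,z',d)
```

```text
[[553.4 111.3 127.7]
 [540.   22.7 127.7]] [546.7  67.  127.7] 89.6674047874371 yaw -0.14986734626989362
pintip expected px [[319.  190.3]
 [320.  353.1]]
move tool y,z [127.7  -1.7  -1.3]
```

Request:
jog_arm(increments=[{"rx": -0.003, "ry": 0, "rz": 0, "x": 4, "y": -1.4, "z": -1.3, "hand": 40}, {"rx": 0, "ry": 0, "rz": 0, "x": 5, "y": 0, "z": 0, "hand": 40}, {"rx": 0, "ry": 0, "rz": 0, "x": 0, "y": 0, "z": 0, "hand": 40}, {"rx": 0, "ry": 0, "rz": 0, "x": 0, "y": 0, "z": 0, "hand": 40}])

```text
time_s: 17.05
eef_pos: [544.7, 67.1, 109.4]
ee_rot: [0.463, 0.535, 0.462, -0.535]
force: [0.1, -0.5, -2.4]
grip_width: 0.545
```

Run:
```python
from holes import *
C,im=shot('wrist','w14')
print(delta([545.2,68.5,113],-.1455),sense()['force'].round(1))
cv2.imwrite('pics/w14z.png',cv2.resize(im[160:420,240:410],None,fx=2.3,fy=2.3,interpolation=cv2.INTER_CUBIC))
```

```text
{'d': array([-3.6,  0.3, -1.4]), 'cur_yaw': np.float64(-0.1449), 'pos': array([544.7,  67.1, 109.4]), 'tilt': array([ 0., -0., -1.]), 'rx': np.float64(0.0006)} [ 0.5  0.5 -2.5]
```

View pics/w14z.png

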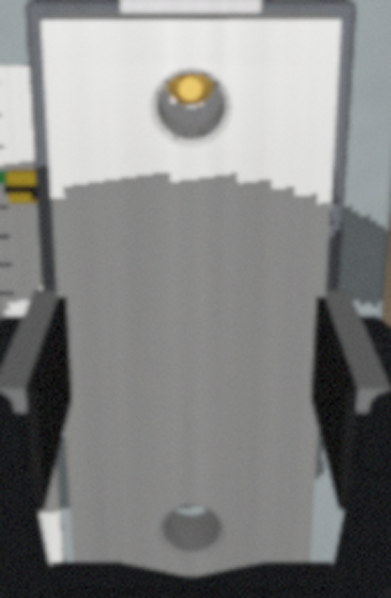

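Run:
```python
from holes import *
C=cam('wrist');zt=109.4+9.2
u=lambda x,y:(240+x/2.3-.3,160+y/2.3-.3)
H=plane(C,[u(191.5,104.5),u(191,527)],zt);p=plane(C,[u(190,89)],102)
T=toolT();print(H,p,T[:3,:3].T@(p[0]-H[0]))
```

```text
[[552.2 113.2 118.6]
 [539.2  24.6 118.6]] [[551.8 112.6 102. ]] [16.6 -0.3  0.6]
```

Request:
jog_arm(increments=[{"rx": 0, "ry": 0, "rz": 0, "x": 4, "y": -0.2, "z": 0.4, "hand": 40}, {"rx": 0, "ry": 0, "rz": 0, "x": 6, "y": 0, "z": 0, "hand": 40}, {"rx": 0, "ry": 0, "rz": 0, "x": 6, "y": 0, "z": 0, "hand": 40}, {"rx": 0, "ry": 0, "rz": 0, "x": 4, "y": 0, "z": 0, "hand": 40}, {"rx": 0, "ry": 0, "rz": 0, "x": 0, "y": 0, "z": 0, "hand": 40}])

```text
time_s: 17.73
eef_pos: [544.2, 66.7, 88.9]
ee_rot: [-0.462, -0.535, -0.463, 0.535]
force: [-0.2, -0.8, -1.9]
grip_width: 0.547
```

Request:
jog_arm(increments=[{"rx": 0, "ry": 0, "rz": 0, "x": 8, "y": 0, "z": 0, "hand": 40}, {"rx": 0, "ry": 0, "rz": 0, "x": 8, "y": 0, "z": 0, "hand": 40}, {"rx": 0, "ry": 0, "rz": 0, "x": 8, "y": 0, "z": 0, "hand": 40}])

```text
time_s: 18.1
eef_pos: [544.2, 66.8, 64.6]
ee_rot: [-0.462, -0.535, -0.463, 0.535]
force: [1.0, -0.2, -2.5]
grip_width: 0.549
```

Run:
```python
from h import *
print(delta([545.2,68.5,53],-.1455),sense()['force'].round(1))
```

```text
{'d': array([11.6,  0.7, -1.9]), 'cur_yaw': np.float64(-0.145), 'pos': array([544.2,  66.8,  64.6]), 'tilt': array([-4.e-04,  0.e+00, -1.e+00]), 'rx': np.float64(0.0005)} [ 1.  -0.2 -2.5]
```

Request:
jog_arm(increments=[{"rx": 0, "ry": 0, "rz": 0, "x": 5, "y": 0, "z": 0, "hand": 40}, {"rx": 0, "ry": 0, "rz": 0, "x": 4, "y": 0, "z": 0, "hand": 40}, {"rx": 0, "ry": 0, "rz": 0, "x": 2, "y": 0, "z": 0, "hand": 40}, {"rx": 0, "ry": 0, "rz": 0, "x": 1, "y": 0, "z": 0, "hand": 40}, {"rx": 0, "ry": 0, "rz": 0, "x": 0, "y": 0, "z": 0, "hand": 40}])

```text
time_s: 18.73
eef_pos: [544.4, 66.8, 53.4]
ee_rot: [0.463, 0.535, 0.462, -0.535]
force: [-0.4, 0.7, -1.9]
grip_width: 0.549
```

Request:
jog_arm(increments=[{"rx": 0, "ry": 0, "rz": 0, "x": 1, "y": 0, "z": 0, "hand": 40}, {"rx": 0, "ry": 0, "rz": 0, "x": 0, "y": 0, "z": 0, "hand": 40}, {"rx": 0, "ry": 0, "rz": 0, "x": 0, "y": 0, "z": 0, "hand": 75}, {"rx": 0, "ry": 0, "rz": 0, "x": 0, "y": 0, "z": 0, "hand": 75}, {"rx": 0, "ry": 0, "rz": 0, "x": 0, "y": 0, "z": 0, "hand": 75}])

```text
time_s: 19.35
eef_pos: [544.4, 66.8, 52.3]
ee_rot: [0.462, 0.535, 0.462, -0.535]
force: [-0.8, -0.3, -0.0]
grip_width: 0.873
```

Request:
jog_arm(increments=[{"rx": 0, "ry": 0, "rz": 0, "x": -35, "y": 0, "z": 0, "hand": 85}, {"rx": 0, "ry": 0, "rz": 0, "x": -45, "y": 0, "z": 0, "hand": 85}, {"rx": 0, "ry": 0, "rz": 0, "x": -40, "y": 0, "z": 0, "hand": 85}, {"rx": 0, "ry": 0, "rz": 0, "x": 0, "y": 0, "z": 0, "hand": 85}])

```text
time_s: 19.85
eef_pos: [545.6, 66.7, 175.1]
ee_rot: [0.464, 0.536, 0.461, -0.533]
force: [-0.6, 0.4, 0.1]
grip_width: 0.995
```

Run:
```python
from h import *
shot('wrist','w15')
print(delta([400,-80,170],.235),sense()['force'].round(1))
```

```text
{'d': array([   2.7, -122. ,  166.1]), 'cur_yaw': np.float64(-0.145), 'pos': array([544.7,  66.7, 173. ]), 'tilt': array([ 2.e-03, -2.e-04, -1.e+00]), 'rx': np.float64(-0.38)} [ 0.5  0.9 -0.6]
```

View pics/w15.png

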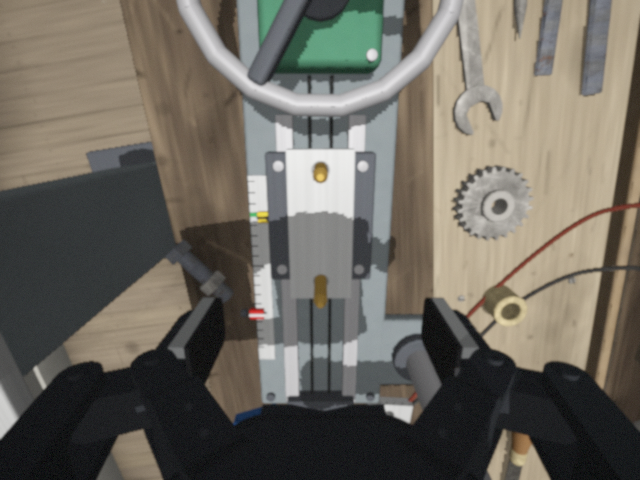

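Request:
jog_arm(increments=[{"rx": 0, "ry": 0, "rz": 0, "x": 0, "y": -55, "z": 10, "hand": 85}, {"rx": 0, "ry": 0, "rz": 0, "x": 0, "y": -55, "z": 20, "hand": 85}, {"rx": 0, "ry": 0, "rz": 0, "x": 0, "y": -12, "z": 56, "hand": 85}, {"rx": 0, "ry": 0, "rz": 0, "x": 0, "y": 0, "z": 60, "hand": 85}, {"rx": 0, "ry": 0, "rz": 0, "x": 0, "y": 0, "z": 60, "hand": 85}])

```text
time_s: 20.52
eef_pos: [392.8, -120.8, 171.3]
ee_rot: [-0.462, -0.535, -0.463, 0.535]
force: [1.1, 0.4, 0.1]
grip_width: 0.998
```

Request:
jog_arm(increments=[{"rx": 0, "ry": 0, "rz": 0, "x": 0, "y": 15, "z": 55, "hand": 85}, {"rx": 0, "ry": 0, "rz": 0, "x": 0, "y": 56, "z": 20, "hand": 85}, {"rx": 0, "ry": 0, "rz": 0, "x": 0, "y": 58, "z": 14, "hand": 85}, {"rx": 0.08, "ry": 0, "rz": 0, "x": 0, "y": 58, "z": 12, "hand": 85}, {"rx": 0, "ry": 0, "rz": 0, "x": 0, "y": 0, "z": 0, "hand": 85}])

```text
time_s: 21.15
eef_pos: [565.8, -247.0, 168.4]
ee_rot: [-0.439, -0.553, -0.442, 0.553]
force: [-1.1, 0.2, -0.1]
grip_width: 0.997
```

Run:
```python
from h import *
shot('wrist','w16')
print(delta([570.7,-248,170],-.225),sense()['force'].round(1))
```

```text
{'d': array([-0.8,  6.6,  0.3]), 'cur_yaw': np.float64(-0.2244), 'pos': array([ 564.3, -246.2,  169.3]), 'tilt': array([-0.0037,  0.0025, -1.    ]), 'rx': np.float64(0.0006)} [-0.1  0.2  0.9]
```

View pics/w16.png

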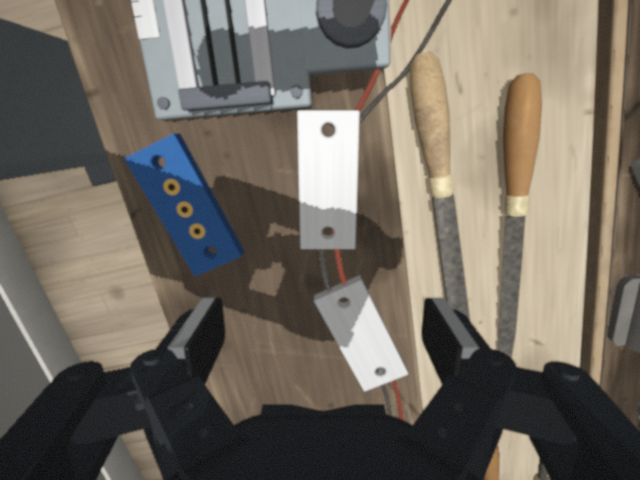

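Run:
```python
from holes import *
im=cv2.imread('pics/w16_raw.png');C=cam('wrist')
report(holes(im,C,12,[(328,129),(327,232)]),2)
```

```text
px [328.  129.3] area 143
px [327.5 231.2] area 66
centre [ 575.4 -217.6   12. ] spacing 89.09319767130717 jaw yaw -0.2245
{'d': array([167.3,   5.1, -30.1]), 'cur_yaw': np.float64(-0.2244), 'pos': array([ 564.3, -246.2,  169.3]), 'tilt': array([-0.,  0., -1.]), 'rx': np.float64(0.0001)}
```

Request:
jog_arm(increments=[{"rx": 0, "ry": 0, "rz": 0, "x": 20, "y": 5.5, "z": -30.5, "hand": 85}, {"rx": 0, "ry": 0, "rz": 0, "x": 50, "y": 0, "z": 0, "hand": 85}, {"rx": 0, "ry": 0, "rz": 0, "x": 50, "y": 0, "z": 0, "hand": 85}, {"rx": 0, "ry": 0, "rz": 0, "x": 30, "y": 0, "z": 0, "hand": 85}, {"rx": 0, "ry": 0, "rz": 0, "x": 0, "y": 0, "z": 0, "hand": 85}])

```text
time_s: 21.82
eef_pos: [574.3, -216.8, 20.4]
ee_rot: [-0.439, -0.552, -0.443, 0.554]
force: [-0.5, -0.2, -0.2]
grip_width: 0.995
```

Run:
```python
from holes import *
C,im=shot('wrist','w17')
report(holes(im,C,12,[(323,210),(323,370)],20),2)
```

```text
px [328.7 203.4] area 458
px [327.9 364.4] area 37
centre [ 577.7 -217.    12. ] spacing 86.2084923800734 jaw yaw -0.2241
{'d': array([20.4,  2. , -1. ]), 'cur_yaw': np.float64(-0.2248), 'pos': array([ 575.6, -217.5,   22.4]), 'tilt': array([-0.,  0., -1.]), 'rx': np.float64(-0.0008)}
```

View pics/w17.png

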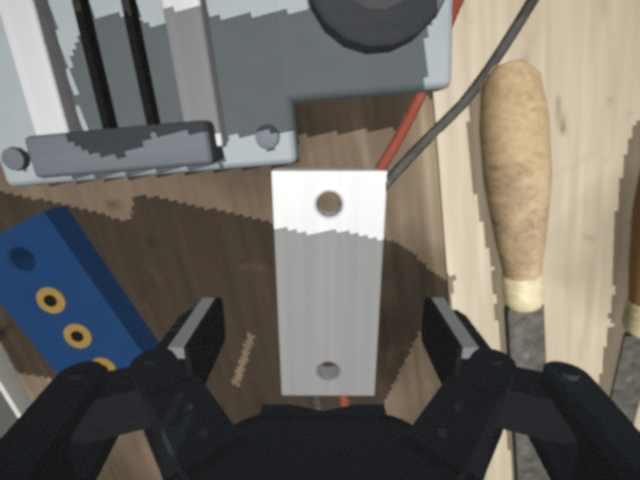

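Request:
jog_arm(increments=[{"rx": 0, "ry": 0, "rz": 0, "x": 20, "y": 2, "z": 0.5, "hand": 85}, {"rx": 0, "ry": 0, "rz": 0, "x": 0, "y": 0, "z": 0, "hand": 85}, {"rx": 0, "ry": 0, "rz": 0, "x": 0, "y": 0, "z": 0, "hand": 40}, {"rx": 0, "ry": 0, "rz": 0, "x": 0, "y": 0, "z": 0, "hand": 40}, {"rx": 0, "ry": 0, "rz": 0, "x": 0, "y": 0, "z": 0, "hand": 40}])

```text
time_s: 22.5
eef_pos: [578.8, -219.1, 3.7]
ee_rot: [0.441, 0.553, 0.44, -0.553]
force: [-1.0, 1.2, 6.5]
grip_width: 0.545
```

Request:
jog_arm(increments=[{"rx": 0, "ry": 0, "rz": 0, "x": -40, "y": 0, "z": 0, "hand": 40}, {"rx": 0, "ry": 0, "rz": 0, "x": -55, "y": 0, "z": 0, "hand": 40}, {"rx": 0, "ry": 0, "rz": 0, "x": -55, "y": 0, "z": 0, "hand": 40}, {"rx": 0, "ry": 0, "rz": 0, "x": 0, "y": 0, "z": 0, "hand": 40}])

```text
time_s: 23.0
eef_pos: [579.9, -219.7, 157.0]
ee_rot: [0.444, 0.554, 0.438, -0.552]
force: [0.2, 0.9, -2.1]
grip_width: 0.543
```

Run:
```python
from h import *
shot('wrist','w18')
print(delta([400,-170,150],-.1455),delta([400,68,150],-.1455),sense()['force'].round(1))
```

```text
{'d': array([   3.2, -185.2,   -7.9]), 'cur_yaw': np.float64(-0.2249), 'pos': array([ 578.7, -219. ,  153.7]), 'tilt': array([ 0.0026, -0.0016, -1.    ]), 'rx': np.float64(-0.0794)} {'d': array([   2.8, -238.3, -239.9]), 'cur_yaw': np.float64(-0.2249), 'pos': array([ 578.7, -219. ,  153.7]), 'tilt': array([ 0.0026, -0.0016, -1.    ]), 'rx': np.float64(-0.0794)} [-0.3  0.8 -2.7]
```

View pics/w18.png

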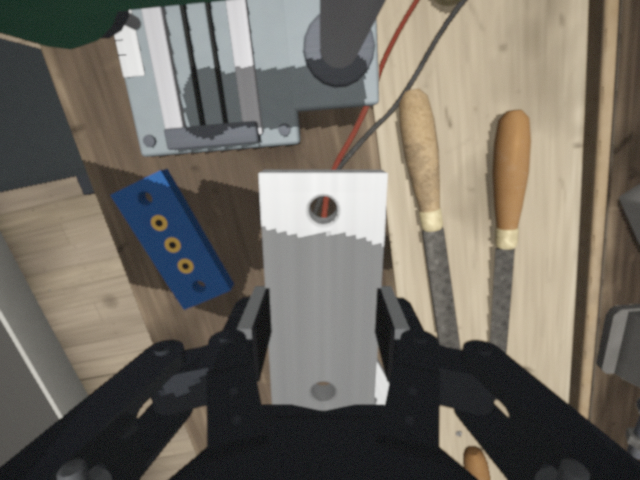

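Request:
jog_arm(increments=[{"rx": 0, "ry": 0, "rz": 0, "x": 0, "y": -40, "z": 0, "hand": 40}, {"rx": 0, "ry": 0, "rz": 0, "x": 0, "y": -50, "z": 0, "hand": 40}, {"rx": 0, "ry": 0, "rz": 0, "x": 0, "y": -50, "z": 0, "hand": 40}, {"rx": 0, "ry": 0, "rz": 0, "x": 1, "y": -45, "z": -10, "hand": 40}, {"rx": 0, "ry": 0, "rz": 0, "x": 1, "y": -30, "z": -40, "hand": 40}])

```text
time_s: 23.68
eef_pos: [377.6, -121.5, 148.8]
ee_rot: [-0.439, -0.553, -0.441, 0.554]
force: [-0.0, 1.6, -1.5]
grip_width: 0.543
```

Request:
jog_arm(increments=[{"rx": 0, "ry": 0, "rz": 0, "x": 0, "y": -10, "z": -50, "hand": 40}, {"rx": 0, "ry": 0, "rz": 0, "x": 0, "y": -10, "z": -50, "hand": 40}, {"rx": 0, "ry": 0, "rz": 0, "x": 0, "y": 0, "z": -50, "hand": 40}, {"rx": -0.08, "ry": 0, "rz": 0, "x": 0, "y": 0, "z": -40, "hand": 40}, {"rx": 0, "ry": 0, "rz": 0, "x": 0, "y": 0, "z": 0, "hand": 40}])

```text
time_s: 24.3
eef_pos: [401.9, 69.5, 148.9]
ee_rot: [-0.463, -0.533, -0.465, 0.535]
force: [-0.0, -0.7, -2.1]
grip_width: 0.54
```

Run:
```python
from h import *
print(delta([544.4,67,120],-.1455),sense()['force'].round(1))
```

```text
{'d': array([ 28.4, 141.6, -17.5]), 'cur_yaw': np.float64(-0.1406), 'pos': array([401.9,  69.5, 148.9]), 'tilt': array([-3.1e-03,  6.0e-04, -1.0e+00]), 'rx': np.float64(0.0049)} [-0.  -0.7 -2.1]
```

Request:
jog_arm(increments=[{"rx": 0.004, "ry": 0, "rz": 0, "x": 0, "y": 30, "z": -5, "hand": 40}, {"rx": 0, "ry": 0, "rz": 0, "x": 0, "y": 42, "z": -5, "hand": 40}, {"rx": 0, "ry": 0, "rz": 0, "x": 0, "y": 42, "z": -5, "hand": 40}, {"rx": 0, "ry": 0, "rz": 0, "x": 10, "y": 27.5, "z": -4.5, "hand": 40}, {"rx": 0, "ry": 0, "rz": 0, "x": 18, "y": 0, "z": 0, "hand": 40}])

```text
time_s: 24.92
eef_pos: [546.4, 64.8, 120.5]
ee_rot: [-0.461, -0.536, -0.461, 0.537]
force: [-0.2, -0.0, -2.6]
grip_width: 0.544
```

Request:
jog_arm(increments=[{"rx": 0, "ry": 0, "rz": 0, "x": 8, "y": 0, "z": 0, "hand": 40}, {"rx": 0, "ry": 0, "rz": 0, "x": 0, "y": 0, "z": 0, "hand": 40}, {"rx": 0, "ry": 0, "rz": 0, "x": 0, "y": 0, "z": 0, "hand": 40}])

```text
time_s: 25.3
eef_pos: [545.7, 65.7, 114.8]
ee_rot: [0.462, 0.536, 0.461, -0.536]
force: [0.2, -0.2, -1.5]
grip_width: 0.54
```

```bash
cat > hov.py <<'E'
from holes import *
import sys
C,im=shot('wrist','w'+sys.argv[1])
cv2.imwrite('pics/w'+sys.argv[1]+'z.png',cv2.resize(im[160:420,240:410],None,fx=2.3,fy=2.3,interpolation=cv2.INTER_CUBIC))
print(delta([544.2,66.8,110],-.1455),sense()['force'].round(1))
E
python3 hov.py 19
```

```text
{'d': array([ 5. , -1.7, -0.8]), 'cur_yaw': np.float64(-0.1492), 'pos': array([545.8,  65.8, 115. ]), 'tilt': array([ 0., -0., -1.]), 'rx': np.float64(-0.0037)} [-0.7 -0.1 -1.8]
```

View pics/w19z.png

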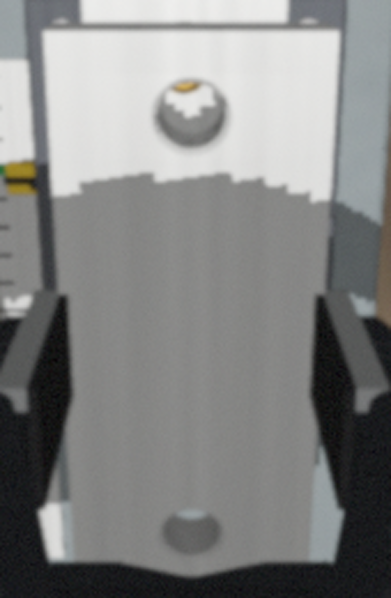

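```bash
cat > al.py <<'E'
from holes import *
import sys
x1,y1,x2,y2,xt=map(float,sys.argv[1:6])
C=cam('wrist');T=toolT();zt=T[2,3]+xt
u=lambda x,y:(240+x/2.3-.3,160+y/2.3-.3)
H=plane(C,[u(x1,y1),u(x2,y2)],zt);P=np.array([[551.8,112.8,0],[538.8,24.1,0]])
print(H,np.linalg.norm(H[0]-H[1]))
d=(P.mean(0)-H.mean(0))@T[:3,:3];print('move y z',d[1:])
a=lambda Q:np.arctan2(*(Q[0]-Q[1])[[1,0]]);print('rx',-(a(P)-a(H)))
if len(sys.argv)>6:
    p=plane(C,[u(float(sys.argv[6]),float(sys.argv[7]))],102);print('tip vs hole1',p,((p[0]-H[0])@T[:3,:3])[1:])
E
python3 al.py 190.5 112.5 191 530 8.3
```

```text
[[553.  110.3 123.3]
 [539.8  21.7 123.3]] 89.54007812134456
move y z [-1.6 -2.2]
rx -0.0025470473561668427
```

Request:
jog_arm(increments=[{"rx": -0.003, "ry": 0, "rz": 0, "x": 3, "y": -1.5, "z": -2.2, "hand": 40}, {"rx": 0, "ry": 0, "rz": 0, "x": 2, "y": 0, "z": 0, "hand": 40}, {"rx": 0, "ry": 0, "rz": 0, "x": 0, "y": 0, "z": 0, "hand": 40}, {"rx": 0, "ry": 0, "rz": 0, "x": 0, "y": 0, "z": 0, "hand": 40}])

```text
time_s: 25.85
eef_pos: [544.5, 68.3, 109.4]
ee_rot: [0.462, 0.535, 0.462, -0.535]
force: [0.4, 0.3, -1.9]
grip_width: 0.541
```

```bash
python3 hov.py 20
```

```text
{'d': array([-0.6, -0.1,  1.5]), 'cur_yaw': np.float64(-0.146), 'pos': array([544.5,  68.3, 109.4]), 'tilt': array([ 0., -0., -1.]), 'rx': np.float64(-0.0005)} [ 0.3 -0.2 -1.6]
```

View pics/w20z.png

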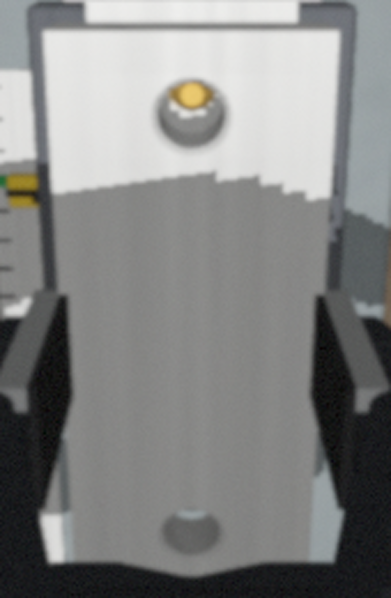

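```bash
python3 al.py 191 112.5 191 531 8.3 191 96
```

```text
[[551.8 112.8 117.7]
 [538.7  24.  117.7]] 89.80199809933355
move y z [ 0.  -0.1]
rx -0.0003543583221536917
tip vs hole1 [[551.7 112.5 102. ]] [0.  0.4]
```

Request:
jog_arm(increments=[{"rx": 0, "ry": 0, "rz": 0, "x": 4, "y": 0, "z": 0.2, "hand": 40}, {"rx": 0, "ry": 0, "rz": 0, "x": 6, "y": 0, "z": 0, "hand": 40}, {"rx": 0, "ry": 0, "rz": 0, "x": 6, "y": 0, "z": 0, "hand": 40}, {"rx": 0, "ry": 0, "rz": 0, "x": 4, "y": 0, "z": 0, "hand": 40}, {"rx": 0, "ry": 0, "rz": 0, "x": 0, "y": 0, "z": 0, "hand": 40}])

```text
time_s: 26.52
eef_pos: [544.3, 68.1, 88.9]
ee_rot: [-0.462, -0.535, -0.462, 0.535]
force: [-0.7, -0.5, -2.6]
grip_width: 0.543
```

Request:
jog_arm(increments=[{"rx": 0, "ry": 0, "rz": 0, "x": 8, "y": 0, "z": 0, "hand": 40}, {"rx": 0, "ry": 0, "rz": 0, "x": 7, "y": 0, "z": 0, "hand": 40}, {"rx": 0, "ry": 0, "rz": 0, "x": 5, "y": 0, "z": 0, "hand": 40}, {"rx": 0, "ry": 0, "rz": 0, "x": 2, "y": 0, "z": 0, "hand": 40}, {"rx": 0, "ry": 0, "rz": 0, "x": 0, "y": 0, "z": 0, "hand": 40}])

```text
time_s: 27.15
eef_pos: [544.4, 68.1, 67.2]
ee_rot: [-0.462, -0.535, -0.462, 0.535]
force: [0.6, 0.1, -2.5]
grip_width: 0.543
```

Request:
jog_arm(increments=[{"rx": 0, "ry": 0, "rz": 0, "x": 1.2, "y": 0, "z": 0, "hand": 40}, {"rx": 0, "ry": 0, "rz": 0, "x": 0, "y": 0, "z": 0, "hand": 40}, {"rx": 0, "ry": 0, "rz": 0, "x": 0, "y": 0, "z": 0, "hand": 75}, {"rx": 0, "ry": 0, "rz": 0, "x": 0, "y": 0, "z": 0, "hand": 75}, {"rx": 0, "ry": 0, "rz": 0, "x": 0, "y": 0, "z": 0, "hand": 75}])

```text
time_s: 27.78
eef_pos: [544.5, 68.1, 66.3]
ee_rot: [0.462, 0.535, 0.462, -0.535]
force: [-0.6, -0.3, 0.1]
grip_width: 0.881
```

Request:
jog_arm(increments=[{"rx": 0, "ry": 0, "rz": 0, "x": -35, "y": 0, "z": 0, "hand": 85}, {"rx": 0, "ry": 0, "rz": 0, "x": -40, "y": 0, "z": 0, "hand": 85}, {"rx": 0, "ry": 0, "rz": 0, "x": -35, "y": 0, "z": 0, "hand": 85}, {"rx": 0, "ry": 0, "rz": 0, "x": 0, "y": 0, "z": 0, "hand": 85}])

```text
time_s: 28.28
eef_pos: [545.5, 68.1, 178.7]
ee_rot: [0.464, 0.536, 0.461, -0.534]
force: [0.2, 0.5, -0.6]
grip_width: 0.993
```

Run:
```python
from h import *
shot('wrist','w21');shot('top','t21')
print(delta([400,-80,170],.235),sense()['force'].round(1))
```

```text
{'d': array([   5.7, -121.1,  167.6]), 'cur_yaw': np.float64(-0.146), 'pos': array([544.2,  68.2, 175.7]), 'tilt': array([-4.e-04,  0.e+00, -1.e+00]), 'rx': np.float64(-0.381)} [ 0.3  0.1 -1.8]
```

View pics/w21.png

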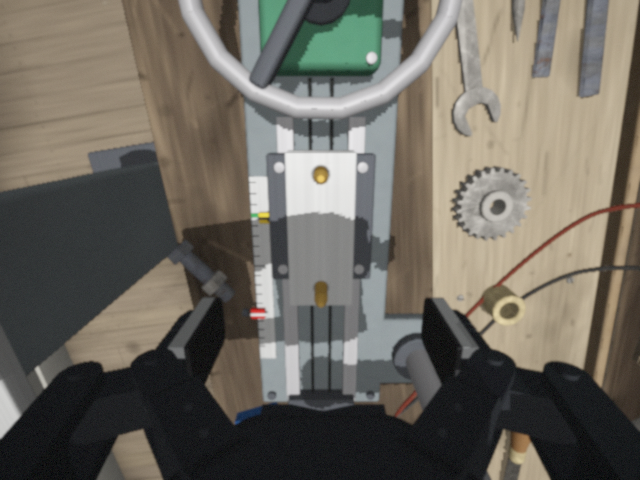

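View pics/t21.png

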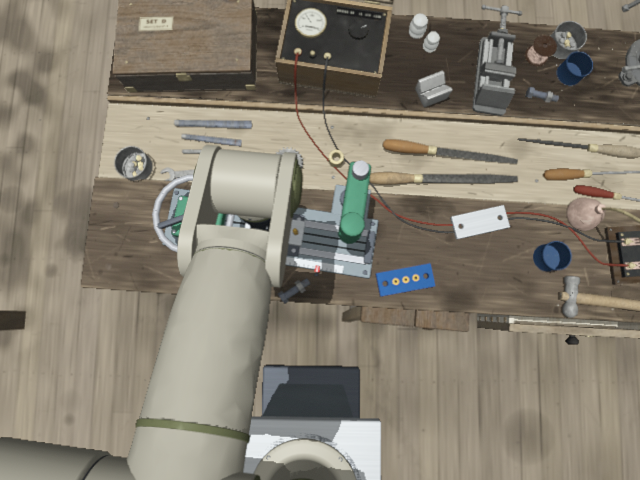

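Request:
jog_arm(increments=[{"rx": 0, "ry": 0, "rz": 0, "x": 0, "y": -55, "z": 10, "hand": 85}, {"rx": 0, "ry": 0, "rz": 0, "x": 0, "y": -55, "z": 20, "hand": 85}, {"rx": 0, "ry": 0, "rz": 0, "x": 0, "y": -12, "z": 56, "hand": 85}, {"rx": 0, "ry": 0, "rz": 0, "x": 2, "y": 0, "z": 60, "hand": 85}, {"rx": 0, "ry": 0, "rz": 0, "x": 2, "y": 0, "z": 60, "hand": 85}])

```text
time_s: 29.0
eef_pos: [392.7, -119.3, 171.3]
ee_rot: [-0.462, -0.535, -0.463, 0.535]
force: [1.3, -0.6, 0.4]
grip_width: 0.999
```

Request:
jog_arm(increments=[{"rx": 0, "ry": 0, "rz": 0, "x": 2, "y": 40, "z": 48, "hand": 85}, {"rx": 0, "ry": 0, "rz": 0, "x": 0, "y": 40, "z": 48, "hand": 85}, {"rx": 0, "ry": 0, "rz": 0, "x": 0, "y": 40, "z": 48, "hand": 85}, {"rx": 0, "ry": 0, "rz": 0, "x": 0, "y": 40, "z": 48, "hand": 85}, {"rx": 0, "ry": 0, "rz": 0, "x": 0, "y": 40, "z": 45, "hand": 85}])

```text
time_s: 29.62
eef_pos: [557.5, -383.0, 168.3]
ee_rot: [-0.461, -0.535, -0.463, 0.535]
force: [0.6, -0.2, 0.7]
grip_width: 0.995
```

Request:
jog_arm(increments=[{"rx": -0.126, "ry": 0, "rz": 0, "x": 0, "y": 25, "z": 0, "hand": 85}, {"rx": -0.126, "ry": 0, "rz": 0, "x": 0, "y": 0, "z": 0, "hand": 85}, {"rx": -0.126, "ry": 0, "rz": 0, "x": 0, "y": 0, "z": 0, "hand": 85}, {"rx": 0, "ry": 0, "rz": 0, "x": 0, "y": 0, "z": 0, "hand": 85}, {"rx": 0, "ry": 0, "rz": 0, "x": 0, "y": 0, "z": 0, "hand": 85}])

```text
time_s: 30.25
eef_pos: [581.7, -385.0, 169.3]
ee_rot: [0.554, 0.439, 0.554, -0.439]
force: [1.7, 0.2, 0.6]
grip_width: 0.995
```

Run:
```python
from h import *
shot('wrist','w22')
print(delta([577.6,-379.7,20],.2334),sense()['force'].round(1))
```

```text
{'d': array([149.6,  -2.7,  -6. ]), 'cur_yaw': np.float64(0.23), 'pos': array([ 581.7, -385. ,  169.6]), 'tilt': array([-6.e-04,  6.e-04, -1.e+00]), 'rx': np.float64(-0.0034)} [-0.7  0.1  0.4]
```

View pics/w22.png

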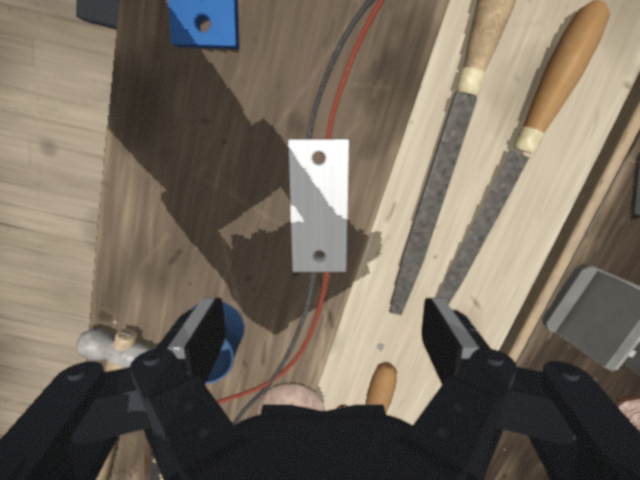

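Run:
```python
from holes import *
im=cv2.imread('pics/w22_raw.png');C=cam('wrist')
report(plane(C,[(318.5,157.5),(319.3,256)],12),20)
```

```text
centre [ 577.3 -379.8   12. ] spacing 90.2717228518072 jaw yaw 0.2347
{'d': array([149.6,  -3. ,  -6. ]), 'cur_yaw': np.float64(0.23), 'pos': array([ 581.7, -385. ,  169.6]), 'tilt': array([-0.,  0., -1.]), 'rx': np.float64(-0.0048)}
```

Request:
jog_arm(increments=[{"rx": -0.004, "ry": 0, "rz": 0, "x": 30, "y": -3, "z": -6, "hand": 85}, {"rx": 0, "ry": 0, "rz": 0, "x": 50, "y": 0, "z": 0, "hand": 85}, {"rx": 0, "ry": 0, "rz": 0, "x": 45, "y": 0, "z": 0, "hand": 85}, {"rx": 0, "ry": 0, "rz": 0, "x": 25, "y": 0, "z": 0, "hand": 85}, {"rx": 0, "ry": 0, "rz": 0, "x": 0, "y": 0, "z": 0, "hand": 85}])

```text
time_s: 30.92
eef_pos: [576.7, -379.2, 18.1]
ee_rot: [0.554, 0.438, 0.557, -0.438]
force: [0.4, 0.7, 0.2]
grip_width: 0.996
```

Request:
jog_arm(increments=[{"rx": 0, "ry": 0, "rz": 0, "x": 0, "y": 0, "z": 0, "hand": 85}])

```text
time_s: 31.05
eef_pos: [578.1, -380.5, 21.7]
ee_rot: [0.556, 0.438, 0.554, -0.438]
force: [0.4, -0.2, -0.2]
grip_width: 1.0
```

Run:
```python
from h import *
print(delta([577.3,-379.8,4],.2347),sense()['force'].round(1))
```

```text
{'d': array([17.7, -0.7, -0.9]), 'cur_yaw': np.float64(0.2355), 'pos': array([ 578.1, -380.5,   21.7]), 'tilt': array([ 0.0017, -0.0016, -1.    ]), 'rx': np.float64(0.0008)} [ 0.4 -0.2 -0.2]
```

Request:
jog_arm(increments=[{"rx": 0, "ry": 0, "rz": 0, "x": 16, "y": 0, "z": 0, "hand": 85}, {"rx": 0, "ry": 0, "rz": 0, "x": 0, "y": 0, "z": 0, "hand": 85}, {"rx": 0, "ry": 0, "rz": 0, "x": 0, "y": 0, "z": 0, "hand": 40}, {"rx": 0, "ry": 0, "rz": 0, "x": 0, "y": 0, "z": 0, "hand": 40}, {"rx": 0, "ry": 0, "rz": 0, "x": 0, "y": 0, "z": 0, "hand": 40}])

```text
time_s: 31.68
eef_pos: [578.1, -380.4, 5.5]
ee_rot: [0.556, 0.438, 0.555, -0.438]
force: [-1.0, 1.5, 6.3]
grip_width: 0.536
```

Request:
jog_arm(increments=[{"rx": 0, "ry": 0, "rz": 0, "x": -40, "y": 0, "z": 0, "hand": 40}, {"rx": 0, "ry": 0, "rz": 0, "x": -55, "y": 0, "z": 0, "hand": 40}, {"rx": 0, "ry": 0, "rz": 0, "x": -55, "y": 0, "z": 0, "hand": 40}, {"rx": 0, "ry": 0, "rz": 0, "x": 0, "y": 0, "z": 0, "hand": 40}])

```text
time_s: 32.17
eef_pos: [579.0, -381.1, 159.5]
ee_rot: [0.559, 0.437, 0.552, -0.438]
force: [-0.0, -0.2, -3.0]
grip_width: 0.537
```

Run:
```python
from h import *
shot('wrist','w23')
print(delta([400,-170,150],-.1455),delta([400,68,150],-.1455),sense()['force'].round(1))
```

```text
{'d': array([   5. , -123.9, -246.1]), 'cur_yaw': np.float64(0.2361), 'pos': array([ 578. , -380.3,  155.9]), 'tilt': array([ 0.0025, -0.0024, -1.    ]), 'rx': np.float64(0.3816)} {'d': array([   4.4,  -68.2, -477.5]), 'cur_yaw': np.float64(0.2361), 'pos': array([ 578. , -380.3,  155.9]), 'tilt': array([ 0.0025, -0.0024, -1.    ]), 'rx': np.float64(0.3816)} [-0.4  0.4 -3. ]
```

View pics/w23.png

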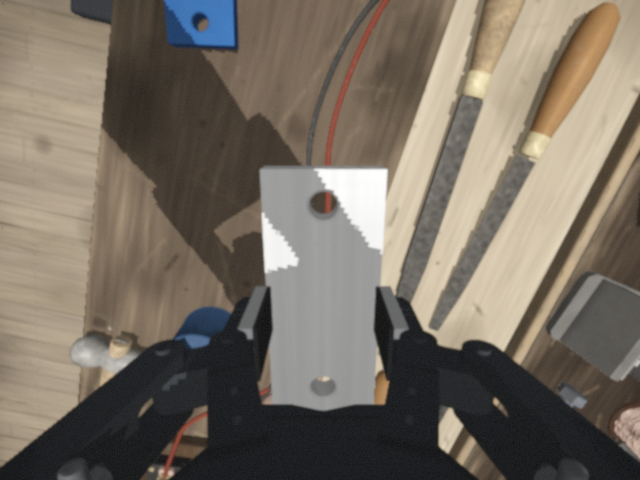

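Request:
jog_arm(increments=[{"rx": 0, "ry": 0, "rz": 0, "x": 0, "y": -25, "z": -35, "hand": 40}, {"rx": 0, "ry": 0, "rz": 0, "x": 1, "y": -30, "z": -45, "hand": 40}, {"rx": 0, "ry": 0, "rz": 0, "x": 1, "y": -30, "z": -48, "hand": 40}, {"rx": 0, "ry": 0, "rz": 0, "x": 1, "y": -25, "z": -48, "hand": 40}, {"rx": 0, "ry": 0, "rz": 0, "x": 1, "y": -14, "z": -50, "hand": 40}])

```text
time_s: 32.85
eef_pos: [402.0, -187.4, 148.6]
ee_rot: [0.554, 0.438, 0.556, -0.438]
force: [1.4, 0.7, -1.6]
grip_width: 0.536
```

Request:
jog_arm(increments=[{"rx": 0, "ry": 0, "rz": 0, "x": 0, "y": 4, "z": -50, "hand": 40}, {"rx": 0, "ry": 0, "rz": 0, "x": 0, "y": 12, "z": -50, "hand": 40}, {"rx": 0, "ry": 0, "rz": 0, "x": 0, "y": 14, "z": -50, "hand": 40}, {"rx": 0, "ry": 0, "rz": 0, "x": 0, "y": 14, "z": -50, "hand": 40}, {"rx": 0.127, "ry": 0, "rz": 0, "x": 0, "y": 12, "z": -45, "hand": 40}])

```text
time_s: 33.48
eef_pos: [400.3, 63.9, 148.9]
ee_rot: [0.525, 0.472, 0.527, -0.473]
force: [0.7, -0.2, -1.6]
grip_width: 0.536
```

Request:
jog_arm(increments=[{"rx": 0.127, "ry": 0, "rz": 0, "x": 0, "y": 0, "z": 0, "hand": 40}, {"rx": 0.127, "ry": 0, "rz": 0, "x": 0, "y": 0, "z": 0, "hand": 40}, {"rx": 0, "ry": 0, "rz": 0, "x": 0, "y": 0, "z": 0, "hand": 40}])

```text
time_s: 33.85
eef_pos: [400.5, 62.3, 149.0]
ee_rot: [-0.462, -0.534, -0.463, 0.535]
force: [-0.4, 0.4, -2.3]
grip_width: 0.535
```

Run:
```python
from h import *
print(delta([544.4,67,122],-.1455),sense()['force'].round(1))
```

```text
{'d': array([ 26.6, 141.8, -25.3]), 'cur_yaw': np.float64(-0.1437), 'pos': array([400.5,  62.3, 149. ]), 'tilt': array([-2.5e-03,  3.0e-04, -1.0e+00]), 'rx': np.float64(0.0018)} [-0.4  0.4 -2.3]
```

Request:
jog_arm(increments=[{"rx": 0, "ry": 0, "rz": 0, "x": 0, "y": 30, "z": -7, "hand": 40}, {"rx": 0, "ry": 0, "rz": 0, "x": 0, "y": 42, "z": -7, "hand": 40}, {"rx": 0, "ry": 0, "rz": 0, "x": 0, "y": 42, "z": -7, "hand": 40}, {"rx": 0, "ry": 0, "rz": 0, "x": 8, "y": 26, "z": -5, "hand": 40}, {"rx": 0, "ry": 0, "rz": 0, "x": 18, "y": 0, "z": 0, "hand": 40}])

```text
time_s: 34.48
eef_pos: [544.8, 67.3, 122.9]
ee_rot: [0.463, 0.534, 0.463, -0.534]
force: [0.0, -0.1, -1.5]
grip_width: 0.536
```

Request:
jog_arm(increments=[{"rx": 0, "ry": 0, "rz": 0, "x": 10, "y": 0, "z": 0, "hand": 40}, {"rx": 0, "ry": 0, "rz": 0, "x": 0, "y": 0, "z": 0, "hand": 40}, {"rx": 0, "ry": 0, "rz": 0, "x": 0, "y": 0, "z": 0, "hand": 40}])

```text
time_s: 34.85
eef_pos: [543.7, 67.5, 114.7]
ee_rot: [0.463, 0.535, 0.462, -0.535]
force: [-0.4, -1.0, -1.4]
grip_width: 0.538
```

```bash
python3 hov.py 24
```

```text
{'d': array([4.8, 0.5, 0.7]), 'cur_yaw': np.float64(-0.1446), 'pos': array([543.8,  67.5, 114.8]), 'tilt': array([ 0., -0., -1.]), 'rx': np.float64(0.0009)} [-0.   0.6 -2.3]
```

View pics/w24z.png

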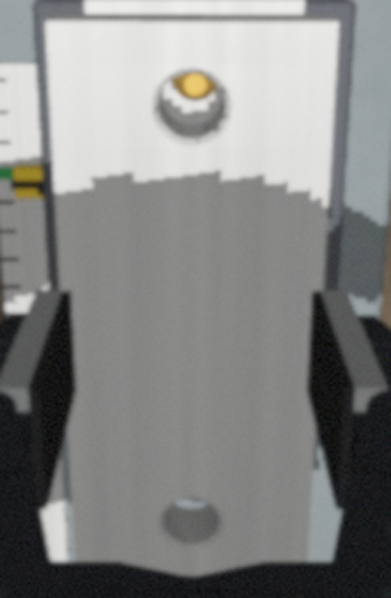

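```bash
python3 al.py 191.5 104 191 521 6.5 194 85
```

```text
[[551.2 113.1 121.3]
 [538.2  24.2 121.3]] 89.92205014799208
move y z [0.5 0.1]
rx 0.0001063710021833586
tip vs hole1 [[551.7 112.7 102. ]] [0.5 0.4]
```

Request:
jog_arm(increments=[{"rx": 0, "ry": 0, "rz": 0, "x": 5, "y": 0.5, "z": 0.2, "hand": 40}, {"rx": 0, "ry": 0, "rz": 0, "x": 6, "y": 0, "z": 0, "hand": 40}, {"rx": 0, "ry": 0, "rz": 0, "x": 6, "y": 0, "z": 0, "hand": 40}, {"rx": 0, "ry": 0, "rz": 0, "x": 5, "y": 0, "z": 0, "hand": 40}, {"rx": 0, "ry": 0, "rz": 0, "x": 0, "y": 0, "z": 0, "hand": 40}])

```text
time_s: 35.52
eef_pos: [543.9, 67.3, 91.6]
ee_rot: [-0.462, -0.535, -0.463, 0.535]
force: [-0.1, 0.2, -2.0]
grip_width: 0.533
```

Request:
jog_arm(increments=[{"rx": 0, "ry": 0, "rz": 0, "x": 6, "y": 0, "z": 0, "hand": 40}, {"rx": 0, "ry": 0, "rz": 0, "x": 4, "y": 0, "z": 0, "hand": 40}, {"rx": 0, "ry": 0, "rz": 0, "x": 2, "y": 0, "z": 0, "hand": 40}, {"rx": 0, "ry": 0, "rz": 0, "x": 0, "y": 0, "z": 0, "hand": 40}])

```text
time_s: 36.02
eef_pos: [544.1, 67.3, 80.0]
ee_rot: [-0.462, -0.535, -0.463, 0.535]
force: [-0.5, -0.3, -1.8]
grip_width: 0.536
```

Request:
jog_arm(increments=[{"rx": 0, "ry": 0, "rz": 0, "x": 1, "y": 0, "z": 0, "hand": 40}, {"rx": 0, "ry": 0, "rz": 0, "x": 0, "y": 0, "z": 0, "hand": 40}, {"rx": 0, "ry": 0, "rz": 0, "x": 0, "y": 0, "z": 0, "hand": 75}, {"rx": 0, "ry": 0, "rz": 0, "x": 0, "y": 0, "z": 0, "hand": 75}, {"rx": 0, "ry": 0, "rz": 0, "x": 0, "y": 0, "z": 0, "hand": 75}])

```text
time_s: 36.65
eef_pos: [544.1, 67.3, 79.1]
ee_rot: [0.463, 0.535, 0.462, -0.535]
force: [0.2, -0.1, -0.5]
grip_width: 0.876
```

Request:
jog_arm(increments=[{"rx": 0, "ry": 0, "rz": 0, "x": -30, "y": 0, "z": 0, "hand": 85}, {"rx": 0, "ry": 0, "rz": 0, "x": -35, "y": 0, "z": 0, "hand": 85}, {"rx": 0, "ry": 0, "rz": 0, "x": -30, "y": 0, "z": 0, "hand": 85}, {"rx": 0, "ry": 0, "rz": 0, "x": 0, "y": 0, "z": 0, "hand": 85}])

```text
time_s: 37.15
eef_pos: [545.1, 67.2, 176.2]
ee_rot: [0.464, 0.536, 0.461, -0.534]
force: [0.3, -0.3, -0.6]
grip_width: 0.995
```

Run:
```python
from h import *
shot('wrist','w25');C,im=shot('top','t25',(360,170,600,300),3)
print(delta([400,-80,170],.196),sense()['force'].round(1))
hsv=cv2.cvtColor(im,cv2.COLOR_BGR2HSV)
b=(hsv[...,0]>100)&(hsv[...,0]<125)&(hsv[...,1]>120); 
b=cv2.morphologyEx(b.astype(np.uint8),cv2.MORPH_CLOSE,np.ones((9,9)))
for r in blobs(im,b,300,14,C): print('blue',r)
```

```text
{'d': array([   3.6, -121. ,  166.5]), 'cur_yaw': np.float64(-0.145), 'pos': array([543.8,  67.3, 173.6]), 'tilt': array([-7.e-04,  0.e+00, -1.e+00]), 'rx': np.float64(-0.341)} [0.1 0.6 0. ]
blue (448.11224365234375, -211.98780822753906, 120.31461334228516, 49.31135559082031, 101.24660205841064, array([405.  , 279.46]))
blue (501.5696716308594, -534.0667724609375, 80.7774429321289, 59.25529098510742, 108.59544944763184, array([551.85106383, 256.08510638]))
blue (946.2435913085938, -618.32763671875, 92.91108703613281, 59.517723083496094, 131.29430770874023, array([574.5505618 ,  68.26966292]))
```

View pics/w25.png

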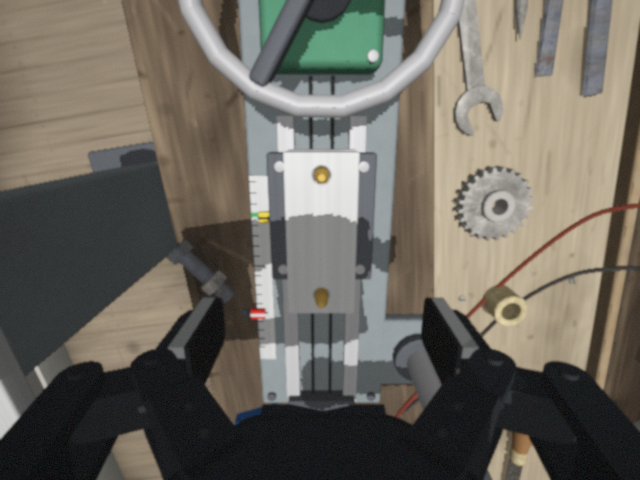

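Request:
jog_arm(increments=[{"rx": 0, "ry": 0, "rz": 0, "x": 0, "y": -55, "z": 10, "hand": 85}, {"rx": 0, "ry": 0, "rz": 0, "x": 0, "y": -55, "z": 20, "hand": 85}, {"rx": 0, "ry": 0, "rz": 0, "x": 0, "y": -12, "z": 56, "hand": 85}, {"rx": 0, "ry": 0, "rz": 0, "x": 2, "y": 0, "z": 60, "hand": 85}, {"rx": 0, "ry": 0, "rz": 0, "x": 2, "y": 0, "z": 60, "hand": 85}])

```text
time_s: 37.88
eef_pos: [392.6, -120.3, 169.3]
ee_rot: [-0.462, -0.535, -0.463, 0.535]
force: [0.7, 0.4, -0.4]
grip_width: 0.995
```

Request:
jog_arm(increments=[{"rx": 0, "ry": 0, "rz": 0, "x": 0, "y": 37, "z": 51, "hand": 85}, {"rx": 0, "ry": 0, "rz": 0, "x": 0, "y": 37, "z": 51, "hand": 85}, {"rx": -0.171, "ry": 0, "rz": 0, "x": 0, "y": 0, "z": 0, "hand": 85}, {"rx": -0.17, "ry": 0, "rz": 0, "x": 0, "y": 0, "z": 0, "hand": 85}, {"rx": 0, "ry": 0, "rz": 0, "x": 0, "y": 0, "z": 0, "hand": 85}])

```text
time_s: 38.5
eef_pos: [451.2, -229.4, 169.0]
ee_rot: [0.545, 0.449, 0.547, -0.449]
force: [-0.3, 0.7, 0.4]
grip_width: 0.999
```

Request:
jog_arm(increments=[{"rx": 0, "ry": 0, "rz": 0, "x": 0, "y": 0, "z": 0, "hand": 85}])

```text
time_s: 38.62
eef_pos: [451.4, -229.4, 169.6]
ee_rot: [0.546, 0.45, 0.546, -0.45]
force: [-0.6, -0.2, 0.2]
grip_width: 0.994
```

Run:
```python
from h import *
shot('wrist','w26')
print(delta([448.1,-212,20],.196),sense()['force'].round(1))
```

```text
{'d': array([ 1.498e+02,  1.000e-01, -1.770e+01]), 'cur_yaw': np.float64(0.1936), 'pos': array([ 451.5, -229.4,  169.8]), 'tilt': array([-5.e-04,  4.e-04, -1.e+00]), 'rx': np.float64(-0.0024)} [-0.1 -0.2  0.8]
```

View pics/w26.png

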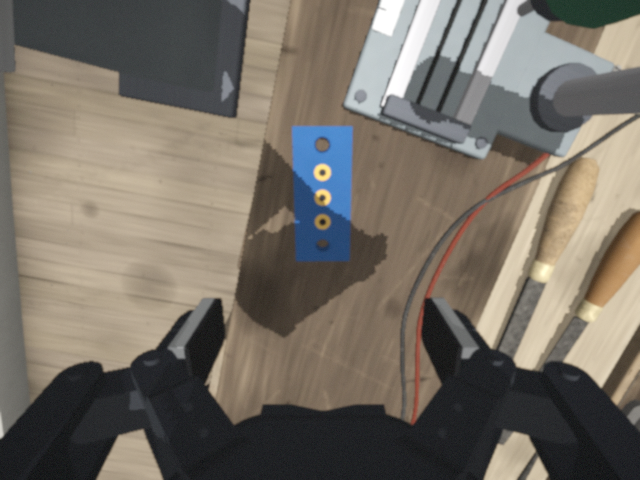

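Run:
```python
from holes import *
C=cam('wrist')
report(plane(C,[(322.3,145),(322,244.5)],14),20)
```

```text
centre [ 448.  -212.4   14. ] spacing 88.76756580146872 jaw yaw 0.1902
{'d': array([149.8,  -0.1, -17.3]), 'cur_yaw': np.float64(0.1936), 'pos': array([ 451.5, -229.4,  169.8]), 'tilt': array([-0.,  0., -1.]), 'rx': np.float64(0.0033)}
```

Request:
jog_arm(increments=[{"rx": 0.001, "ry": 0, "rz": 0, "x": 30, "y": 0, "z": -17.5, "hand": 85}, {"rx": 0, "ry": 0, "rz": 0, "x": 50, "y": 0, "z": 0, "hand": 85}, {"rx": 0, "ry": 0, "rz": 0, "x": 45, "y": 0, "z": 0, "hand": 85}, {"rx": 0, "ry": 0, "rz": 0, "x": 25, "y": 0, "z": 0, "hand": 85}, {"rx": 0, "ry": 0, "rz": 0, "x": 0, "y": 0, "z": 0, "hand": 85}])

```text
time_s: 39.3
eef_pos: [447.4, -211.8, 18.9]
ee_rot: [0.545, 0.449, 0.547, -0.449]
force: [0.6, 0.8, -0.1]
grip_width: 0.989
```

Request:
jog_arm(increments=[{"rx": 0, "ry": 0, "rz": 0, "x": 15.5, "y": 0, "z": 0, "hand": 85}, {"rx": 0, "ry": 0, "rz": 0, "x": 0, "y": 0, "z": 0, "hand": 85}, {"rx": 0, "ry": 0, "rz": 0, "x": 0, "y": 0, "z": 0, "hand": 40}, {"rx": 0, "ry": 0, "rz": 0, "x": 0, "y": 0, "z": 0, "hand": 40}, {"rx": 0, "ry": 0, "rz": 0, "x": 0, "y": 0, "z": 0, "hand": 40}])

```text
time_s: 39.92
eef_pos: [448.5, -212.7, 5.9]
ee_rot: [0.547, 0.449, 0.546, -0.449]
force: [-2.9, 1.3, 13.7]
grip_width: 0.543
```

Request:
jog_arm(increments=[{"rx": 0, "ry": 0, "rz": 0, "x": -40, "y": 0, "z": 0, "hand": 40}, {"rx": 0, "ry": 0, "rz": 0, "x": -55, "y": 0, "z": 0, "hand": 40}, {"rx": 0, "ry": 0, "rz": 0, "x": -55, "y": 0, "z": 0, "hand": 40}, {"rx": 0, "ry": 0, "rz": 0, "x": 0, "y": 0, "z": 0, "hand": 40}])

```text
time_s: 40.42
eef_pos: [449.5, -213.4, 158.2]
ee_rot: [0.549, 0.449, 0.544, -0.449]
force: [-0.7, -0.4, -3.2]
grip_width: 0.539
```

Run:
```python
from h import *
shot('wrist','w27')
print(delta([395,-130,150],-.1455),delta([395,60,150],-.1455),sense()['force'].round(1))
```

```text
{'d': array([  5.3, -36.4, -91.4]), 'cur_yaw': np.float64(0.195), 'pos': array([ 448.4, -212.6,  155.5]), 'tilt': array([ 0.002 , -0.0016, -1.    ]), 'rx': np.float64(0.3405)} {'d': array([   4.9,    0.4, -277.8]), 'cur_yaw': np.float64(0.195), 'pos': array([ 448.4, -212.6,  155.5]), 'tilt': array([ 0.002 , -0.0016, -1.    ]), 'rx': np.float64(0.3405)} [-0.5  0.4 -3.9]
```

View pics/w27.png

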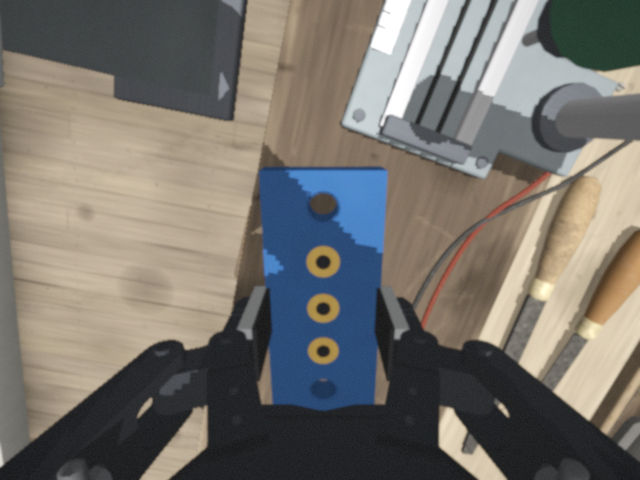

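Request:
jog_arm(increments=[{"rx": 0, "ry": 0, "rz": 0, "x": 2, "y": -22, "z": -35, "hand": 40}, {"rx": 0, "ry": 0, "rz": 0, "x": 2, "y": -18, "z": -46, "hand": 40}, {"rx": 0, "ry": 0, "rz": 0, "x": 0, "y": 4, "z": -50, "hand": 40}, {"rx": 0, "ry": 0, "rz": 0, "x": 0, "y": 10, "z": -50, "hand": 40}, {"rx": 0, "ry": 0, "rz": 0, "x": 0, "y": 12, "z": -50, "hand": 40}])

```text
time_s: 41.1
eef_pos: [388.4, 13.1, 149.1]
ee_rot: [0.545, 0.449, 0.547, -0.45]
force: [1.0, -0.5, -2.1]
grip_width: 0.544
```

Request:
jog_arm(increments=[{"rx": 0.113, "ry": 0, "rz": 0, "x": 0, "y": 12, "z": -46, "hand": 40}, {"rx": 0.113, "ry": 0, "rz": 0, "x": 0, "y": 0, "z": 0, "hand": 40}, {"rx": 0.114, "ry": 0, "rz": 0, "x": 0, "y": 0, "z": 0, "hand": 40}, {"rx": 0, "ry": 0, "rz": 0, "x": 0, "y": 0, "z": 0, "hand": 40}])

```text
time_s: 41.6
eef_pos: [391.7, 59.1, 149.2]
ee_rot: [-0.462, -0.534, -0.464, 0.535]
force: [-0.6, 0.1, -3.5]
grip_width: 0.543
```

Run:
```python
from h import *
print(delta([544.4,67.3,115],-.1455),sense()['force'].round(1))
```

```text
{'d': array([ 33.7, 150.1, -30. ]), 'cur_yaw': np.float64(-0.1439), 'pos': array([391.7,  59.1, 149.2]), 'tilt': array([-3.2e-03,  5.0e-04, -1.0e+00]), 'rx': np.float64(0.0016)} [-0.6  0.1 -3.5]
```

Request:
jog_arm(increments=[{"rx": 0, "ry": 0, "rz": 0, "x": 0, "y": 32, "z": -8, "hand": 40}, {"rx": 0, "ry": 0, "rz": 0, "x": 0, "y": 45, "z": -8, "hand": 40}, {"rx": 0, "ry": 0, "rz": 0, "x": 0, "y": 45, "z": -8, "hand": 40}, {"rx": 0, "ry": 0, "rz": 0, "x": 8, "y": 27, "z": -6, "hand": 40}, {"rx": 0, "ry": 0, "rz": 0, "x": 18, "y": 0, "z": 0, "hand": 40}])

```text
time_s: 42.22
eef_pos: [545.5, 66.8, 123.0]
ee_rot: [-0.463, -0.534, -0.463, 0.534]
force: [-0.7, 0.1, -2.9]
grip_width: 0.542
```

Request:
jog_arm(increments=[{"rx": 0, "ry": 0, "rz": 0, "x": 9, "y": 0, "z": 0, "hand": 40}, {"rx": 0, "ry": 0, "rz": 0, "x": 0, "y": 0, "z": 0, "hand": 40}, {"rx": 0, "ry": 0, "rz": 0, "x": 0, "y": 0, "z": 0, "hand": 40}])

```text
time_s: 42.6
eef_pos: [544.5, 67.0, 116.1]
ee_rot: [0.463, 0.535, 0.462, -0.535]
force: [-0.7, -0.3, -3.1]
grip_width: 0.536
```

```bash
python3 hov.py 28
```

```text
{'d': array([ 6.3, -0.3,  0.2]), 'cur_yaw': np.float64(-0.1447), 'pos': array([544.5,  67. , 116.3]), 'tilt': array([ 0., -0., -1.]), 'rx': np.float64(0.0008)} [ 0.4  0.4 -3.1]
```

View pics/w28z.png

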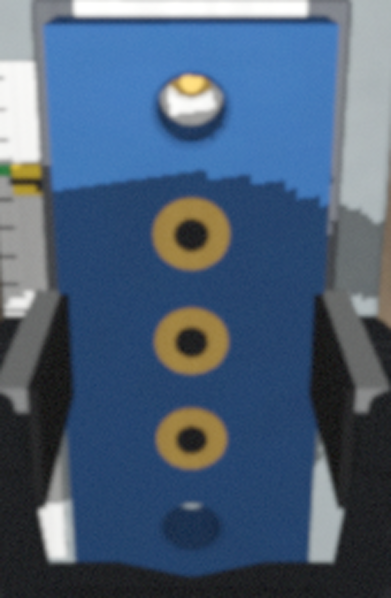

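```bash
python3 al.py 191 106 191 525.5 8.1 191.5 84
```

```text
[[551.9 112.6 124.4]
 [538.9  23.9 124.4]] 89.66918503881038
move y z [-0.3 -0.2]
rx 0.0009874694944629336
tip vs hole1 [[551.9 112.1 102. ]] [0.1 0.5]
```

Request:
jog_arm(increments=[{"rx": 0, "ry": 0, "rz": 0, "x": 5, "y": -0.1, "z": 0, "hand": 40}, {"rx": 0, "ry": 0, "rz": 0, "x": 6, "y": 0, "z": 0, "hand": 40}, {"rx": 0, "ry": 0, "rz": 0, "x": 6, "y": 0, "z": 0, "hand": 40}, {"rx": 0, "ry": 0, "rz": 0, "x": 5, "y": 0, "z": 0, "hand": 40}, {"rx": 0, "ry": 0, "rz": 0, "x": 0, "y": 0, "z": 0, "hand": 40}])

```text
time_s: 43.28
eef_pos: [544.1, 67.1, 93.1]
ee_rot: [-0.462, -0.535, -0.463, 0.535]
force: [0.1, -0.2, -2.9]
grip_width: 0.542
```

Request:
jog_arm(increments=[{"rx": 0, "ry": 0, "rz": 0, "x": 1.5, "y": 0, "z": 0, "hand": 40}, {"rx": 0, "ry": 0, "rz": 0, "x": 1, "y": 0, "z": 0, "hand": 40}, {"rx": 0, "ry": 0, "rz": 0, "x": 0, "y": 0, "z": 0, "hand": 40}])

```text
time_s: 43.65
eef_pos: [544.4, 67.1, 92.0]
ee_rot: [0.463, 0.535, 0.462, -0.535]
force: [-3.3, -0.2, 5.5]
grip_width: 0.543
```

Request:
jog_arm(increments=[{"rx": 0, "ry": 0, "rz": 0, "x": 0, "y": 0, "z": 0, "hand": 75}, {"rx": 0, "ry": 0, "rz": 0, "x": 0, "y": 0, "z": 0, "hand": 75}, {"rx": 0, "ry": 0, "rz": 0, "x": 0, "y": 0, "z": 0, "hand": 85}])

```text
time_s: 44.02
eef_pos: [544.3, 67.1, 91.2]
ee_rot: [0.463, 0.535, 0.462, -0.535]
force: [-0.2, 0.1, -0.4]
grip_width: 0.993
```

Request:
jog_arm(increments=[{"rx": 0, "ry": 0, "rz": 0, "x": -30, "y": 0, "z": 0, "hand": 85}, {"rx": 0, "ry": 0, "rz": 0, "x": -45, "y": 0, "z": 0, "hand": 85}, {"rx": 0, "ry": 0, "rz": 0, "x": -45, "y": 0, "z": 0, "hand": 85}, {"rx": 0, "ry": 0, "rz": 0, "x": 0, "y": 0, "z": 0, "hand": 0}, {"rx": 0, "ry": 0, "rz": 0, "x": 0, "y": 0, "z": 0, "hand": 0}])

```text
time_s: 44.65
eef_pos: [543.9, 67.1, 210.2]
ee_rot: [-0.462, -0.535, -0.463, 0.535]
force: [0.6, 0.3, -0.3]
grip_width: 0.598
```

Run:
```python
from h import *
shot('wrist','w29');shot('side','s29',(250,110,410,300),3.5)
print(delta([569.8,230.7,75]),sense()['force'].round(1))
```

```text
{'d': array([ 134.7,    2.5, -165.7]), 'cur_yaw': np.float64(-0.145), 'pos': array([543.7,  67.1, 209.7]), 'tilt': array([-2.4e-03,  2.0e-04, -1.0e+00])} [ 0.4 -0.2 -0. ]
```

View pics/w29.png

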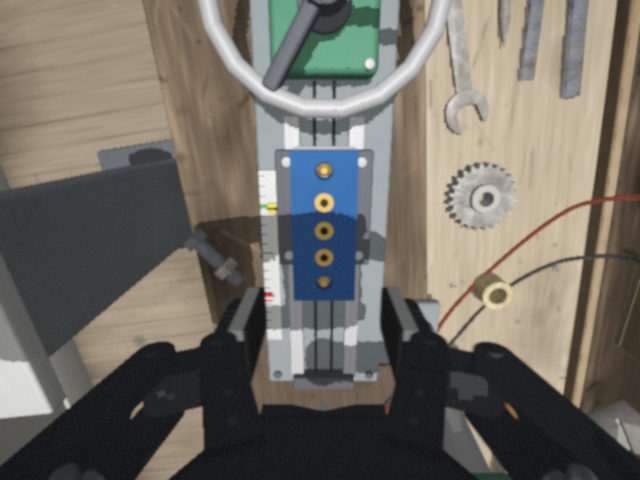

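View pics/s29.png

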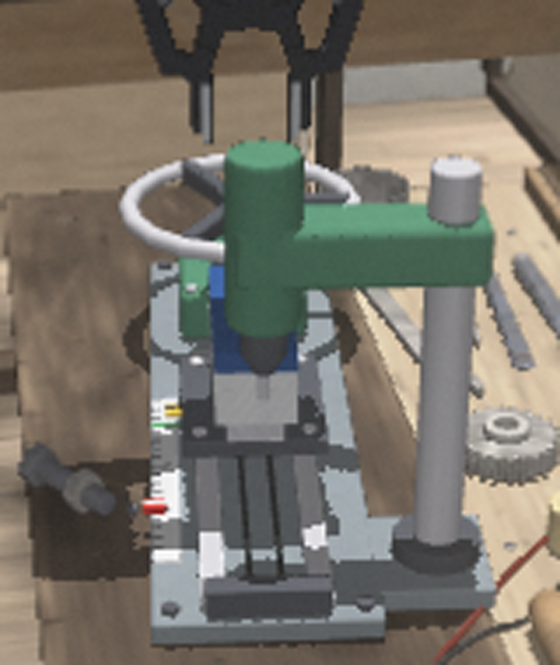

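Request:
jog_arm(increments=[{"rx": 0, "ry": 0, "rz": 0, "x": 0, "y": 8, "z": -42, "hand": 0}, {"rx": 0, "ry": 0, "rz": 0, "x": 0, "y": 7, "z": -42, "hand": 0}, {"rx": 0, "ry": 0, "rz": 0, "x": 0, "y": 7, "z": -42, "hand": 0}, {"rx": 0, "ry": 0, "rz": 0, "x": 30, "y": 0, "z": 0, "hand": 0}, {"rx": 0, "ry": 0, "rz": 0, "x": 20, "y": 0, "z": 0, "hand": 0}])

```text
time_s: 45.38
eef_pos: [583.4, 189.0, 158.4]
ee_rot: [-0.462, -0.534, -0.463, 0.536]
force: [0.1, 0.4, 0.7]
grip_width: 0.003
```

```bash
python3 - <<'E'
from h import *
C,im=shot('wrist','w30')
print(delta([584.1,189.1,77]),proj(C,[[584.1,189.1,95]]))
E
python3 circ.py -71 9 5 44;python3 circ.py 9 174 10 44
```

```text
{'d': array([78.9,  2.1, -0.9]), 'cur_yaw': np.float64(-0.1446), 'pos': array([582.5, 188.6, 155.9]), 'tilt': array([-7.3e-03, -9.0e-04, -1.0e+00])} [[323.03237524 251.58296059]]
-55 y 10 z -7
-39 y 8 z -10
-23 y 5 z -11
-7 y 1 z -12
9 y -2 z -12
26 y -6 z -12
42 y -8 z -9
58 y -11 z -7
75 y -12 z -3
92 y -13 z 1
108 y -12 z 4
124 y -10 z 7
141 y -8 z 10
158 y -5 z 11
174 y -1 z 13
```

View pics/w30.png

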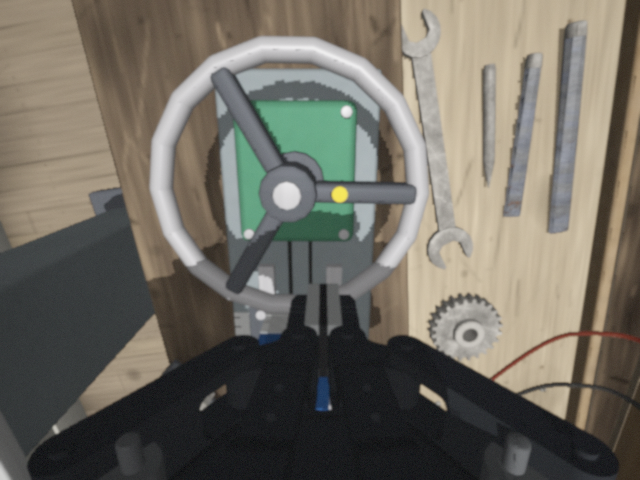

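Request:
jog_arm(increments=[{"rx": 0, "ry": 0, "rz": 0, "x": 42, "y": 0, "z": 0, "hand": 0}, {"rx": 0, "ry": 0, "rz": 0, "x": 40, "y": 0, "z": 0, "hand": 0}, {"rx": 0, "ry": 0, "rz": 0, "x": 0, "y": 0, "z": 0, "hand": 0}, {"rx": 0, "ry": 0, "rz": 0, "x": 0, "y": 0, "z": 0, "hand": 0}])

```text
time_s: 45.92
eef_pos: [585.0, 188.6, 80.7]
ee_rot: [0.463, 0.536, 0.462, -0.534]
force: [1.0, -0.5, 0.7]
grip_width: 0.005
```

Request:
jog_arm(increments=[{"rx": 0, "ry": 0, "rz": 0, "x": 0, "y": 10, "z": -7, "hand": 0}, {"rx": 0, "ry": 0, "rz": 0, "x": 0, "y": 8, "z": -10, "hand": 0}, {"rx": 0, "ry": 0, "rz": 0, "x": 0, "y": 5, "z": -11, "hand": 0}, {"rx": 0, "ry": 0, "rz": 0, "x": 0, "y": 1, "z": -12, "hand": 0}, {"rx": 0, "ry": 0, "rz": 0, "x": 0, "y": -2, "z": -12, "hand": 0}])

```text
time_s: 46.55
eef_pos: [614.1, 235.8, 80.6]
ee_rot: [-0.463, -0.535, -0.461, 0.535]
force: [-0.4, -8.6, 1.0]
grip_width: -0.005
```

```bash
python3 ptr.py 31; python3 circ.py 9 174 10 44 >/dev/null;python3 - <<'E'
from h import *
a=np.radians(9);print(delta([569.8+44*np.cos(a),230.7+44*np.sin(a),77],-.145))
E
```

```text
{'yel': (array([279.8, 255.1,  14. ]), np.float64(126.8)), 'red': (array([314.5, 270. ,   4. ]), np.float64(48.4))}
finger 9.1 44.7 [613.9 237.7  80.7] [-0.5  1.3 -0.4] 46.6
{'d': array([ 3.7, -0.7,  0.2]), 'cur_yaw': np.float64(-0.1443), 'pos': array([613.9, 237.7,  80.7]), 'tilt': array([ 1.7e-03, -8.0e-04, -1.0e+00]), 'rx': np.float64(0.0007)}
```

View pics/t31.png

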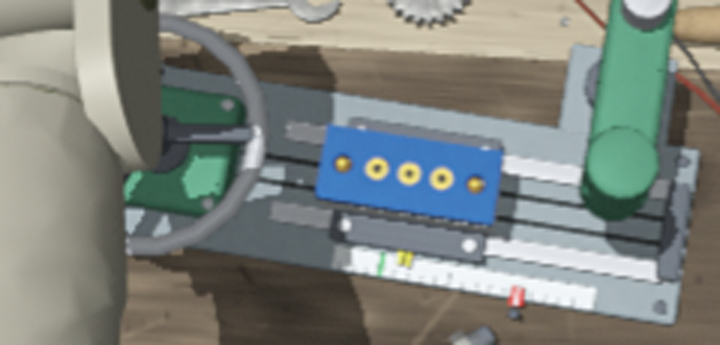

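Request:
jog_arm(increments=[{"rx": 0, "ry": 0, "rz": 0, "x": 0.5, "y": -6, "z": -12, "hand": 0}, {"rx": 0, "ry": 0, "rz": 0, "x": 0.5, "y": -9, "z": -9, "hand": 0}, {"rx": 0, "ry": 0, "rz": 0, "x": 0.5, "y": -11, "z": -7, "hand": 0}, {"rx": 0, "ry": 0, "rz": 0, "x": 0.5, "y": -12, "z": -3, "hand": 0}, {"rx": 0, "ry": 0, "rz": 0, "x": 0.5, "y": -13, "z": 1, "hand": 0}])

```text
time_s: 47.22
eef_pos: [569.5, 274.0, 78.7]
ee_rot: [0.464, 0.537, 0.461, -0.533]
force: [7.5, -1.8, 0.0]
grip_width: -0.0
```

```bash
python3 ptr.py 32
python3 - <<'E'
from h import *
a=np.radians(92);print(delta([569.8+44*np.cos(a),230.7+44*np.sin(a),77],-.145))
E
```

```text
{'yel': (array([297.5, 258. ,  14. ]), np.float64(88.3)), 'red': (array([314.5, 270. ,   4. ]), np.float64(48.4))}
finger 93.2 43.8 [567.3 274.4  78.4] [ 0.4  0.4 -0.3] 47.275
{'d': array([ 1.4,  0.9, -0.4]), 'cur_yaw': np.float64(-0.1447), 'pos': array([567.3, 274.4,  78.4]), 'tilt': array([ 3.8e-03,  9.0e-04, -1.0e+00]), 'rx': np.float64(0.0003)}
```

Request:
jog_arm(increments=[{"rx": 0, "ry": 0, "rz": 0, "x": 0, "y": -12, "z": 4, "hand": 0}, {"rx": 0, "ry": 0, "rz": 0, "x": 0, "y": -10, "z": 7, "hand": 0}, {"rx": 0, "ry": 0, "rz": 0, "x": 0, "y": -8, "z": 10, "hand": 0}, {"rx": 0, "ry": 0, "rz": 0, "x": 0, "y": -5, "z": 11, "hand": 0}, {"rx": 0, "ry": 0, "rz": 0, "x": 0, "y": -1, "z": 13, "hand": 0}])

```text
time_s: 47.9
eef_pos: [526.5, 236.1, 78.5]
ee_rot: [0.463, 0.537, 0.462, -0.533]
force: [3.1, 8.5, 1.4]
grip_width: -0.003
```

```bash
python3 ptr.py 33
python3 - <<'E'
from h import *
a=np.radians(174);print(delta([569.8+44*np.cos(a),230.7+44*np.sin(a),77],-.145))
E
python3 circ.py 174 198 3 44
```

```text
{'yel': (array([313.8, 260.7,  14. ]), np.float64(52.8)), 'red': (array([318.4, 270.3,   5. ]), np.float64(40.0))}
finger 175.3 44.0 [525.9 234.3  78.2] [ 0.1 -1.2 -0.4] 47.95
{'d': array([ 1.2, -0. , -1. ]), 'cur_yaw': np.float64(-0.1453), 'pos': array([525.9, 234.3,  78.2]), 'tilt': array([ 0.0031,  0.0018, -1.    ]), 'rx': np.float64(-0.0003)}
182 y 1 z 6
190 y 1 z 6
198 y 3 z 6
```

View pics/t33.png

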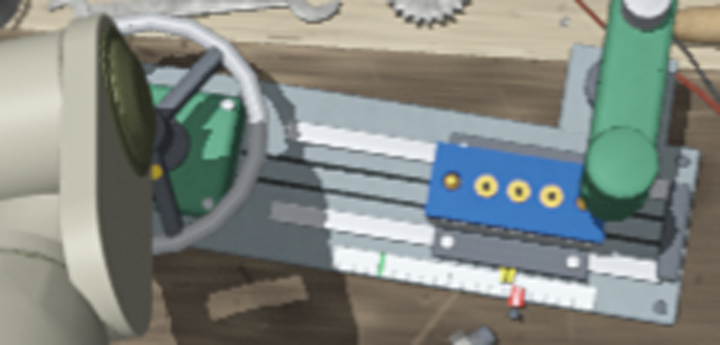

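Request:
jog_arm(increments=[{"rx": 0, "ry": 0, "rz": 0, "x": 0, "y": 1, "z": 5, "hand": 0}, {"rx": 0, "ry": 0, "rz": 0, "x": 0, "y": 1, "z": 5, "hand": 0}, {"rx": 0, "ry": 0, "rz": 0, "x": 0, "y": 2, "z": 5, "hand": 0}, {"rx": 0, "ry": 0, "rz": 0, "x": 0, "y": 0, "z": 0, "hand": 0}, {"rx": 0, "ry": 0, "rz": 0, "x": 0, "y": 0, "z": 0, "hand": 0}])

```text
time_s: 48.58
eef_pos: [527.1, 219.3, 76.8]
ee_rot: [-0.463, -0.535, -0.462, 0.535]
force: [0.9, 0.5, 0.2]
grip_width: 0.0
```

```bash
python3 ptr.py 34
```

```text
{'yel': (array([319.1, 262.1,  15. ]), np.float64(41.1)), 'red': (array([318.4, 270.3,   5. ]), np.float64(40.0))}
finger -165.0 44.3 [527.1 219.3  76.7] [-0.2  1.6  0.2] 48.625
```

View pics/t34.png

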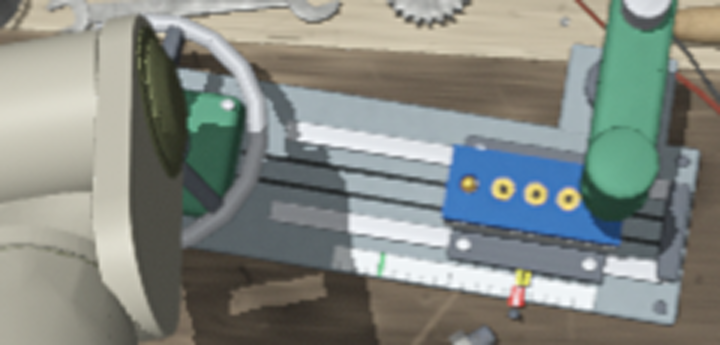

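Request:
jog_arm(increments=[{"rx": 0, "ry": 0, "rz": 0, "x": -2, "y": 0, "z": -3, "hand": 0}, {"rx": 0, "ry": 0, "rz": 0, "x": -45, "y": 0, "z": 0, "hand": 0}, {"rx": 0, "ry": 0, "rz": 0, "x": -45, "y": 0, "z": 0, "hand": 0}, {"rx": 0, "ry": 0, "rz": 0, "x": -45, "y": 0, "z": 0, "hand": 0}, {"rx": 0, "ry": 0, "rz": 0, "x": 0, "y": -15, "z": 45, "hand": 0}])

```text
time_s: 49.25
eef_pos: [507.8, 180.7, 217.0]
ee_rot: [0.465, 0.536, 0.462, -0.532]
force: [0.8, -0.8, 0.4]
grip_width: -0.002
```

Request:
jog_arm(increments=[{"rx": 0, "ry": 0, "rz": 0, "x": 0, "y": -17, "z": 50, "hand": 0}, {"rx": 0, "ry": 0, "rz": 0, "x": 0, "y": -10, "z": 55, "hand": 0}, {"rx": 0, "ry": 0, "rz": 0, "x": 0, "y": -10, "z": 55, "hand": 0}, {"rx": 0, "ry": 0, "rz": 0, "x": 0, "y": 0, "z": 55, "hand": 0}, {"rx": 0, "ry": 0, "rz": 0, "x": 0, "y": 0, "z": 55, "hand": 0}])

```text
time_s: 49.88
eef_pos: [430.1, -83.7, 214.0]
ee_rot: [0.463, 0.535, 0.462, -0.535]
force: [0.5, -0.3, 0.1]
grip_width: 0.002
```

Request:
jog_arm(increments=[{"rx": 0, "ry": 0, "rz": 0, "x": 0, "y": 0, "z": 8, "hand": 0}, {"rx": 0, "ry": 0, "rz": 0, "x": 0, "y": 0, "z": 0, "hand": 0}, {"rx": 0, "ry": 0, "rz": 0, "x": 0, "y": 0, "z": 0, "hand": 0}])

```text
time_s: 50.25
eef_pos: [429.5, -88.9, 213.6]
ee_rot: [0.463, 0.535, 0.463, -0.535]
force: [0.7, -0.5, -1.3]
grip_width: -0.001
```

Run:
```python
from h import *
C,im=shot('wrist','w35');print(C[3],toolT()[:3,3])
shot('side','s35',(250,110,410,300),3.5)
shot('top','t35',(240,180,400,300),4.5)
```

```text
[441.12972467 -13.32430706 356.69604818] [429.52147634 -88.87129455 213.62237471]
```

View pics/w35.png

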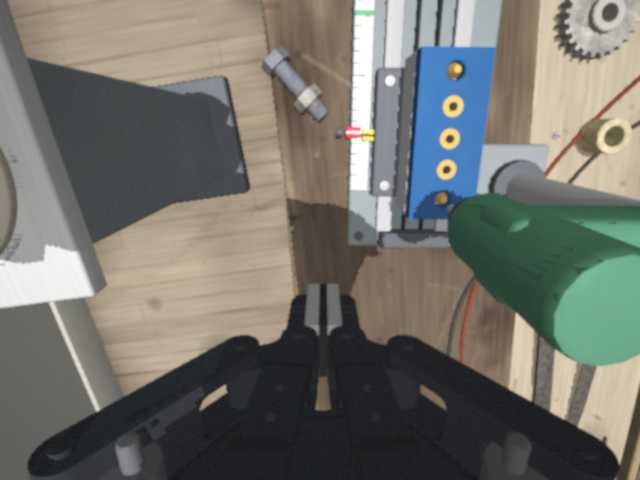

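View pics/s35.png

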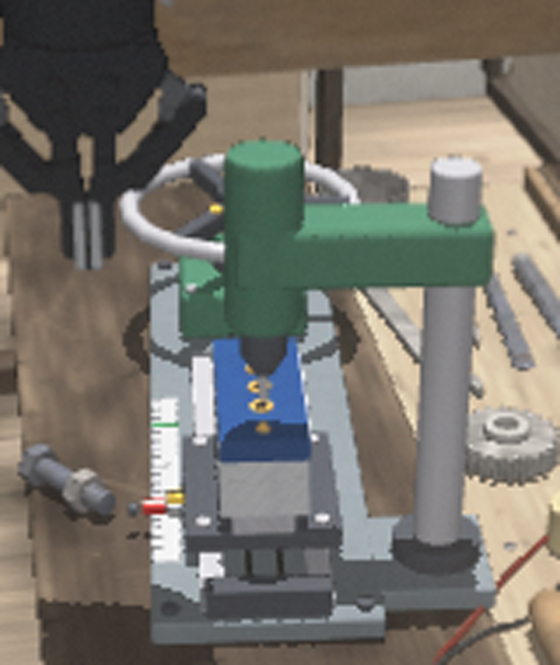

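Run:
```python
from h import *
im=cv2.imread('pics/w35_raw.png')
cv2.imwrite('pics/w35z.png',cv2.resize(im[105:165,325:395],None,fx=10,fy=10,interpolation=cv2.INTER_CUBIC))
```

```text
(no output)
```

View pics/w35z.png

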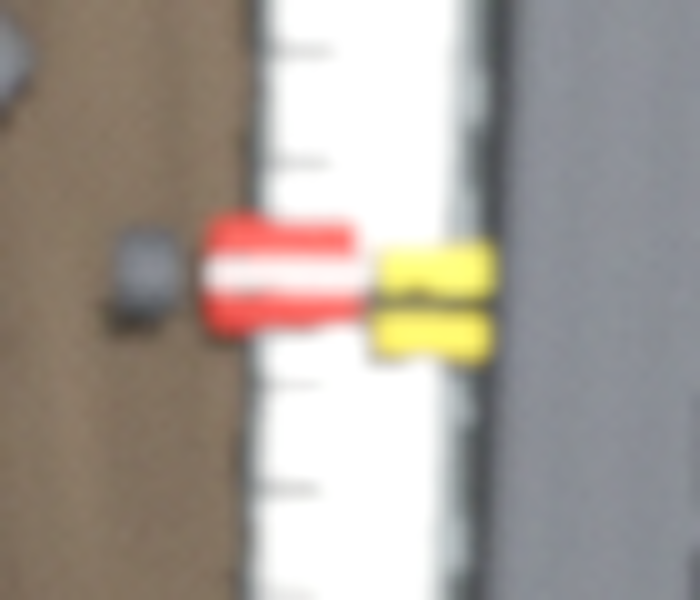

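Request:
jog_arm(increments=[{"rx": 0, "ry": 0, "rz": 0, "x": 0, "y": 0, "z": -55, "hand": 0}, {"rx": 0, "ry": 0, "rz": 0, "x": 0, "y": 0, "z": -55, "hand": 0}, {"rx": 0, "ry": 0, "rz": 0, "x": 0, "y": 10, "z": -55, "hand": 0}, {"rx": 0, "ry": 0, "rz": 0, "x": 0, "y": 29, "z": -50, "hand": 0}, {"rx": 0, "ry": 0, "rz": 0, "x": 0, "y": 29, "z": -50, "hand": 0}])

```text
time_s: 51.02
eef_pos: [535.6, 165.0, 213.8]
ee_rot: [0.463, 0.535, 0.463, -0.534]
force: [-0.0, -0.5, 0.4]
grip_width: 0.003
```

Request:
jog_arm(increments=[{"rx": 0, "ry": 0, "rz": 0, "x": 0, "y": 29, "z": -50, "hand": 0}, {"rx": 0, "ry": 0, "rz": 0, "x": 0, "y": 29, "z": -48, "hand": 0}, {"rx": 0, "ry": 0, "rz": 0, "x": 20, "y": 0, "z": 0, "hand": 0}, {"rx": 0, "ry": 0, "rz": 0, "x": 20, "y": 0, "z": 0, "hand": 0}, {"rx": 0, "ry": 0, "rz": 0, "x": 0, "y": 0, "z": 0, "hand": 0}])

```text
time_s: 51.65
eef_pos: [605.5, 251.6, 171.9]
ee_rot: [-0.462, -0.534, -0.463, 0.536]
force: [-0.3, 0.2, 0.9]
grip_width: 0.001
```

Run:
```python
from h import *
C,im=shot('wrist','w36')
print(delta([607.3,252.3,78],-.145),proj(C,[[607.3,252.3,95]]))
```

```text
{'d': array([95.5,  1.1, -1. ]), 'cur_yaw': np.float64(-0.1443), 'pos': array([606.1, 251.5, 173.5]), 'tilt': array([-9.e-04, -2.e-04, -1.e+00]), 'rx': np.float64(0.0007)} [[324.53330621 243.52610027]]
```

View pics/w36.png

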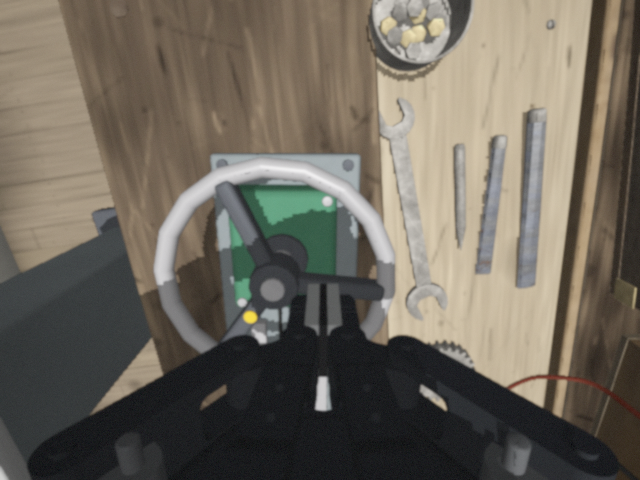

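Request:
jog_arm(increments=[{"rx": 0, "ry": 0, "rz": 0, "x": 45, "y": 1, "z": -1, "hand": 0}, {"rx": 0, "ry": 0, "rz": 0, "x": 50, "y": 0, "z": 0, "hand": 0}, {"rx": 0, "ry": 0, "rz": 0, "x": 0, "y": 0, "z": 0, "hand": 0}, {"rx": 0, "ry": 0, "rz": 0, "x": 0, "y": 0, "z": 0, "hand": 0}])

```text
time_s: 52.2
eef_pos: [608.9, 252.2, 81.6]
ee_rot: [0.463, 0.536, 0.462, -0.534]
force: [1.0, -0.1, 0.5]
grip_width: -0.002
```

Run:
```python
from h import *
for A in(16,10.4):
  a=np.radians(A);print(delta([569.8+43.2*np.cos(a),230.7+43.2*np.sin(a),78],-.145))
```

```text
{'d': array([3.6, 3.8, 9.2]), 'cur_yaw': np.float64(-0.1449), 'pos': array([608.9, 252.2,  81.6]), 'tilt': array([ 4.1e-03,  9.0e-04, -1.0e+00]), 'rx': np.float64(0.0001)}
{'d': array([ 3.6,  5.3, 13.1]), 'cur_yaw': np.float64(-0.1449), 'pos': array([608.9, 252.2,  81.6]), 'tilt': array([ 4.1e-03,  9.0e-04, -1.0e+00]), 'rx': np.float64(0.0001)}
```

Request:
jog_arm(increments=[{"rx": 0, "ry": 0, "rz": 0, "x": 0, "y": 2.4, "z": 4, "hand": 0}, {"rx": 0, "ry": 0, "rz": 0, "x": 0, "y": 2.4, "z": 4, "hand": 0}, {"rx": 0, "ry": 0, "rz": 0, "x": 0, "y": 0, "z": 0, "hand": 0}, {"rx": 0, "ry": 0, "rz": 0, "x": 0, "y": 0, "z": 0, "hand": 0}])

```text
time_s: 52.7
eef_pos: [611.2, 243.2, 78.7]
ee_rot: [0.462, 0.535, 0.462, -0.535]
force: [0.5, -0.2, 0.5]
grip_width: -0.005
```

```bash
python3 ptr.py 37;python3 - <<'E'
from h import *
for A in(16,10.4):
  a=np.radians(A);print(delta([569.8+43.2*np.cos(a),230.7+43.2*np.sin(a),78],-.145))
E
```

```text
{'yel': (array([319.1, 262.1,  15. ]), np.float64(41.1)), 'red': (array([314.5, 270. ,   4. ]), np.float64(48.5))}
finger 16.9 43.3 [611.2 243.3  78.7] [-0.3 -0.6 -0.4] 52.75
{'d': array([0.7, 0.2, 0.6]), 'cur_yaw': np.float64(-0.145), 'pos': array([611.2, 243.3,  78.7]), 'tilt': array([ 0.,  0., -1.]), 'rx': np.float64(-0.0)}
{'d': array([0.7, 1.8, 4.6]), 'cur_yaw': np.float64(-0.145), 'pos': array([611.2, 243.3,  78.7]), 'tilt': array([ 0.,  0., -1.]), 'rx': np.float64(-0.0)}
```

Request:
jog_arm(increments=[{"rx": 0, "ry": 0, "rz": 0, "x": 0, "y": 0.5, "z": 1.2, "hand": 0}, {"rx": 0, "ry": 0, "rz": 0, "x": 0, "y": 0.4, "z": 1.2, "hand": 0}, {"rx": 0, "ry": 0, "rz": 0, "x": 0, "y": 0.3, "z": 0.9, "hand": 0}, {"rx": 0, "ry": 0, "rz": 0, "x": 0, "y": 0, "z": 0, "hand": 0}])

```text
time_s: 53.25
eef_pos: [611.9, 239.7, 78.6]
ee_rot: [-0.462, -0.535, -0.462, 0.535]
force: [-0.4, 0.2, -0.7]
grip_width: -0.002
```

```bash
python3 ptr.py 38
```

```text
{'yel': (array([319.1, 262.2,  14. ]), np.float64(41.1)), 'red': (array([314.5, 270. ,   4. ]), np.float64(48.5))}
finger 12.2 43.1 [611.9 239.8  78.6] [-0.3 -0.1 -0.4] 53.3
```

Request:
jog_arm(increments=[{"rx": 0, "ry": 0, "rz": 0, "x": 0, "y": 0.2, "z": 1, "hand": 0}, {"rx": 0, "ry": 0, "rz": 0, "x": 0, "y": 0.2, "z": 1, "hand": 0}, {"rx": 0, "ry": 0, "rz": 0, "x": 0, "y": 0, "z": 0, "hand": 0}, {"rx": 0, "ry": 0, "rz": 0, "x": 0, "y": 0, "z": 0, "hand": 0}])

```text
time_s: 53.8
eef_pos: [611.9, 238.1, 78.6]
ee_rot: [0.462, 0.535, 0.463, -0.535]
force: [-1.3, 4.5, -0.6]
grip_width: 0.0
```

```bash
python3 ptr.py 39
python3 - <<'E'
from h import *
shot('wrist','w39')
E
```

```text
{'yel': (array([318.9, 261.9,  17. ]), np.float64(41.7)), 'red': (array([314.5, 270. ,   4. ]), np.float64(48.5))}
finger 9.9 42.7 [611.9 238.   78.6] [-0.2  4.3  0.1] 53.85
```

View pics/w39.png

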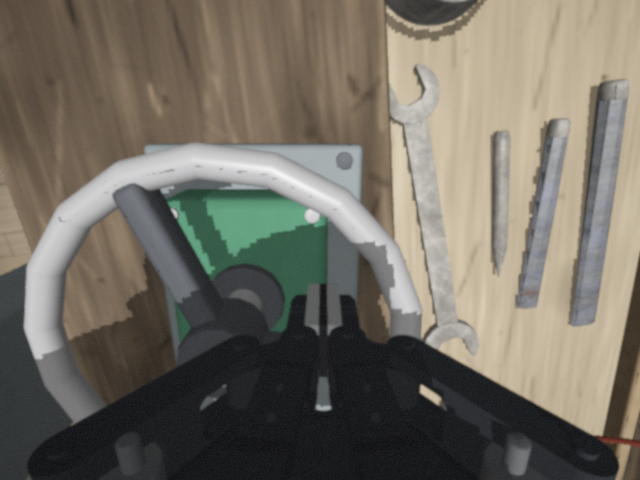

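Request:
jog_arm(increments=[{"rx": 0, "ry": 0, "rz": 0, "x": 0, "y": 0.2, "z": 1.2, "hand": 0}, {"rx": 0, "ry": 0, "rz": 0, "x": 0, "y": 0.1, "z": 1.2, "hand": 0}, {"rx": 0, "ry": 0, "rz": 0, "x": 0, "y": 0, "z": 1, "hand": 0}, {"rx": 0, "ry": 0, "rz": 0, "x": 0, "y": 0, "z": 0, "hand": 0}])

```text
time_s: 54.4
eef_pos: [611.7, 234.3, 78.6]
ee_rot: [-0.462, -0.535, -0.462, 0.535]
force: [-0.9, 4.0, -0.5]
grip_width: 0.003
```

```bash
python3 ptr.py 40
```

```text
{'yel': (array([317.6, 261.6,  16. ]), np.float64(44.4)), 'red': (array([318.4, 270.3,   5. ]), np.float64(40.0))}
finger 5.0 42.2 [611.8 234.3  78.6] [0.1 3.9 0.6] 54.45
```

Request:
jog_arm(increments=[{"rx": 0, "ry": 0, "rz": 0, "x": 0, "y": 0, "z": -4, "hand": 0}, {"rx": 0, "ry": 0, "rz": 0, "x": -45, "y": 0, "z": 0, "hand": 0}, {"rx": 0, "ry": 0, "rz": 0, "x": -45, "y": 0, "z": 0, "hand": 0}, {"rx": 0, "ry": 0, "rz": 0, "x": -45, "y": 0, "z": 0, "hand": 0}, {"rx": 0, "ry": 0, "rz": 0, "x": 0, "y": -32, "z": 48, "hand": 0}])

```text
time_s: 55.08
eef_pos: [576.9, 196.0, 217.8]
ee_rot: [0.465, 0.538, 0.461, -0.531]
force: [0.8, -0.6, -0.8]
grip_width: -0.002
```

Request:
jog_arm(increments=[{"rx": 0, "ry": 0, "rz": 0, "x": 0, "y": -32, "z": 50, "hand": 0}, {"rx": 0, "ry": 0, "rz": 0, "x": 0, "y": -32, "z": 50, "hand": 0}, {"rx": 0, "ry": 0, "rz": 0, "x": 0, "y": -32, "z": 45, "hand": 0}, {"rx": 0, "ry": 0, "rz": 0, "x": 0, "y": -4, "z": 50, "hand": 0}, {"rx": 0, "ry": 0, "rz": 0, "x": 0, "y": 0, "z": 50, "hand": 0}])

```text
time_s: 55.7
eef_pos: [438.8, -34.3, 214.1]
ee_rot: [-0.463, -0.535, -0.462, 0.535]
force: [1.4, 0.4, -1.0]
grip_width: -0.003
```

Request:
jog_arm(increments=[{"rx": 0, "ry": 0, "rz": 0, "x": 0, "y": 0, "z": 55, "hand": 0}, {"rx": 0, "ry": 0, "rz": 0, "x": 0, "y": 0, "z": 0, "hand": 0}, {"rx": 0, "ry": 0, "rz": 0, "x": 0, "y": 0, "z": 0, "hand": 0}])

```text
time_s: 56.08
eef_pos: [431.5, -86.9, 213.7]
ee_rot: [-0.462, -0.535, -0.462, 0.535]
force: [1.1, 0.6, 0.1]
grip_width: -0.004
```

Run:
```python
from h import *
C,im=shot('wrist','w41');print(C[3],toolT()[:3,3])
```

```text
[443.25841418 -11.34346703 356.7170619 ] [431.57327854 -86.41260476 213.65704209]
```

View pics/w41.png

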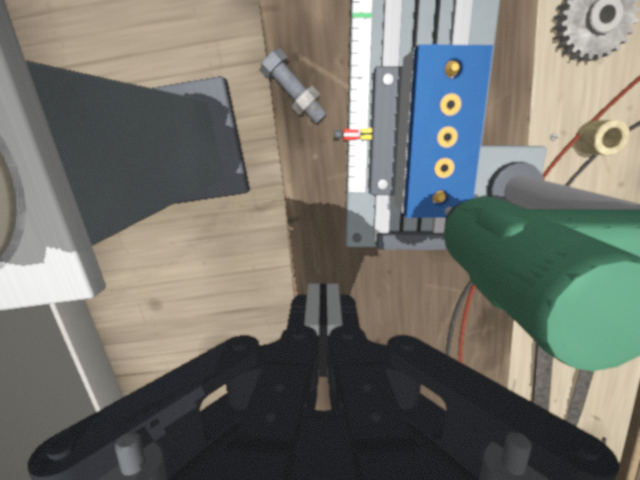

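Run:
```python
from h import *
im=cv2.imread('pics/w41_raw.png')
cv2.imwrite('pics/w41z.png',cv2.resize(im[105:165,325:395],None,fx=10,fy=10,interpolation=cv2.INTER_CUBIC))
shot('side','s41',(250,110,410,300),3.5)
```

```text
(no output)
```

View pics/w41z.png

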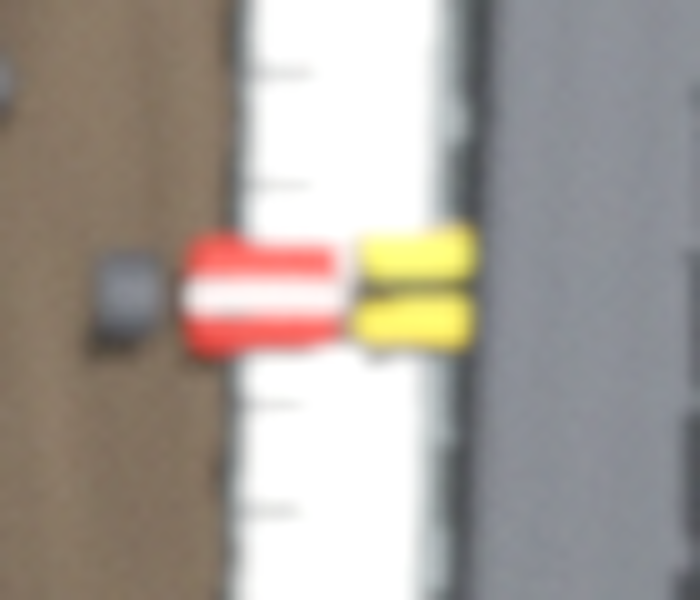

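View pics/s41.png

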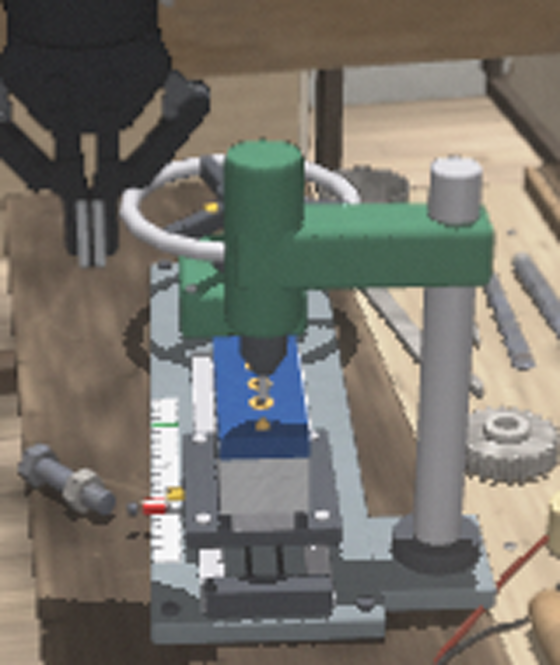

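```bash
python3 -c "
from rig import *
print(sense()['time_s'],sense()['force']);print(finish_job())"
```

```text
56.175 [0.4160882  0.32062561 0.50255813]
the job is handed in; nothing more can be done
None
```

The job is done and handed in at 56 s of the allowed 210 s. The carriage stands at the red index with the whole stack on its pins.

- **Load position:** I cranked the handwheel with the closed fingers until the pointer line matched the green load line. One small correction was needed, and the wrist camera then showed them coinciding.
- **Stack:** All three blanks and then the blue jig plate went over the pins one at a time. I aligned each by sighting a pin tip through a hole. The placing force stayed under about 10 N.
- **Index:** Cranking the loaded carriage to the red index overshot by about 2.4 mm, so I nudged the wheel back.

**Last checks:**
- The wrist camera shows the pointer about 0.5 mm from the index line, against the 3 mm allowed.
- The side and wrist pictures show the stack level on the carriage with both pin tips in the jig plate's holes.
- The arm is clear of everything, with a force reading near zero.
- The top camera disagreed: its red reading jumped between 40 and 48 mm, so I relied on the wrist view for the final position.

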